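# Refit the battery cover of the press control box

## Task

Put the loose red battery cover back on the open control box: with its rear held up, hook its front lip under the bridge into the slot, then pivot the rear down until the yellow spring catch snaps over it and the cover lies flat and fully home, and let go. Feel your way: push against the bridge with less than about 15 N, and on the box anywhere with less than about 30 N, and do not disturb the other things on the bench.

Things in the scene. Friction and masses are not known exactly. Their poses are not given: they have to be found in the camera images.
- grip (a point): Centre of the black grip rib on the loose red cover; rib 40 (x) x 12 (y) x 28 high. Cover axes: x to its rear, y left, z up. Plate 100 (x) x 68 (y) x 6 thick, centred under the rib: its top 14, its underside 20 below this point. Rib top 14 above. Two feet (x -50 to -42 and 30 to 38, 46 wide) reach 26 below, so it lies level on the bench. 0.14 kg.
- lip (a point): Middle of the cover lip's front end, half-way through its thickness: 64 forward of and 24 below the grip centre, same axes. The lip is 46 wide, 4 thick, and runs forward from the front foot: 14 beyond the plate's front edge, with a gap of 2 in height between lip top and plate underside.
- patch (a point): Centre of the yellow press patch (18 x 34) on the plate's top, behind the rib: 32 to the rear of and 14 below the grip centre, same axes. Press here to shut the cover.
- seat (a point): On the fixed red control box (200 x 130 base): centre of the opening, level with the dark frame's top, 58 up. Axes: x from slot to catch, y left, z up; the shut cover's agree, plate top flush, grip centre 14 above. Opening 104 (x -51 to +53) x 75 wide; side ledges 6 down all along, 9 wide. The whole frame (bridge, ledges, catch) may stand up to 8 off along x and 7 up or down, unmeasured.
- slot (a point): On the box: middle of the lower edge of the bridge's rear face, where the lip goes in: 51 from the seat point towards -x, 6 below it, same axes, level with the ledges; true place off as the frame is (8 in x, 7 in z): find it by touch. Bridge 6 thick, 28 long; slot under it 11 high or more, 72 wide. The lip goes in until the plate's front edge meets the bridge face.
- catch_mark (a point): On the box: leading corner of the yellow spring catch at rest, 47 to +x of and 2 above the seat point (off as the frame is: 8 in x, 7 in z). 26 wide; above the corner a 60-degree ramp rises 5 while it runs back 3, then a flat top; the opening's wall is 6 behind the corner. Pushing the plate's rear edge down past it takes about 5 to 14 N, then the plate goes on 2 to the ledges.
- catch (a joint): Travel of the yellow catch pushed back to +x, in m: 0 at rest, 0.002 to 0.006 while the cover's edge passes, at most 0.008; under 0.002 again once snapped over the cover. Spring 600 N/m, 3.6 N preload.
- die: Bystander: round steel cutting die, a ring 76 across, 32 high; origin at the centre of its underside.
- jar: Bystander: amber jar with white cap, 60 across, 75 high; origin at the centre of its underside.
- tape: Bystander: roll of brown tape, 90 across, 24 high; origin at the centre of its underside.
- driver: Bystander: screwdriver with orange handle lying along its x axis.
Not all that is in view belongs to the job. Leave any turquoise look-alike of the part that bears grip alone.

How it is judged:
On the way:
1. the lip is in the slot under the bridge while the cover's rear is still held up (tilted by more than 0.12 rad) (x of lip in the frame of frame between -0.075 and -0.054 m and y of lip in the frame of frame between -0.008 and 0.008 m and z of lip in the frame of frame between 0.034 and 0.0505 m and angle between grip's own z axis and vertical above 0.12 rad), for 0.1 s.
At the end, for the whole second after the job is handed in: The cover lies at rest in the opening of the dark frame, flat within 0.025 rad and flush with the frame's top within 1.5 mm, its lip under the bridge, and the yellow catch has sprung back over its rear edge (catch joint below 2 mm) (angle between the z axis of grip and the z axis of seat, either way round below 0.025 rad and z of grip in the frame of frame between 0.0705 and 0.0735 m and x of grip in the frame of frame between -0.004 and 0.006 m and y of grip in the frame of frame between -0.006 and 0.006 m and x of lip in the frame of frame between -0.07 and -0.056 m and value of joint catch below 0.002 m and linear speed of cover below 0.01 m/s); the robot touches nothing.
It fails at once if the cover is pushed against the bridge with more than 15 N (contact force between cover and bridge above 15 N).
It fails at once if the cover is pressed or knocked against the box with more than 30 N (contact force between cover and box above 30 N).
It fails at once if the robot presses on the box with more than 30 N (contact force between any of the fingers, the arm and box above 30 N).
It fails at once if a bystander is moved more than 3 cm (distance of any of die, jar, tape, driver from where it was at the start of the episode above 0.03 m).
It also fails if it takes over 69 s, if anything falls off the work surface, if the arm or the gripper's body presses on something with over 40 N, if the wrist force passes 120 N, or if a joint passes its speed limit or range.

## Robot

A 6-joint arm with a two-finger parallel gripper is mounted at the origin on the work surface. World frame = base frame: x ahead of the robot, y to its left, z up, the work surface at z = 0. Lengths are in m, angles in rad, forces in N, time in s.
With the tool pointing down it reaches from about 0.25 to 0.8 m from the base axis. Payload 3.9 kg.
Tool frame: the origin (TCP) lies on the centre line of the jaws, within the pads' length; the fingertips stand 8 mm ahead of it and the grasp point (between the pads) lies 11 mm behind it; z points along the fingers, y is the direction in which the jaws open and shut (so a half turn about z gives the same grasp; the last joint's range is limited). The gripper opens to 85 mm and grips with 20 to 120 N. Pads are 22 mm wide; open, the fingers measure 114 mm over their backs; the gripper's body (76 mm by 85 mm) begins 54 mm behind the grasp point. The pads swing forward as they close: fully open they stand 13 mm farther back than shut.
Start: joints at [-1.179, 0.26, -0.138, 1.173, 0, 1.571], TCP at [0.2, -0.485, 0.239] pointing down, gripper open.
Joint ranges: [-2.78, 2.78], [-0.83, 1.72], [-1.28, 1.37], [-1.9, 2.12], [-1.57, 1.48], [-3.14, 3.14]. Speed limits (rad/s): [2.57, 2.57, 3.14, 3.14, 3.14, 3.14].

## Interface

Orientations are given as a unit quaternion [w, x, y, z].
In Python, from bench import ctrl, eyes, regions_of, place_of gives the robot as it stands.
- The arm moves only by the shell command python3 -m jog 'ROWS'. ROWS is text: rows parted by semicolons, each of 5 numbers parted by spaces: the shift along the tool's x, y, z in m, then the turn about the tool's z in degrees, then the finger opening in m, from 0 to 0.0854. A call has 1 to 5 rows; each row is the pose to reach, as a shift and turn from the pose commanded when the call began, along the tool's axes at that moment; what a row does not reach only later rows make up. A row lasts 1/12 s, in which the tool goes at most 41.7 mm and 7.16 degrees, less where a joint would pass 70% of its speed; a pose out of reach is approached as far as the arm can. A call with a gripper value outside its range is refused whole. The fingers move at their own pace and stop on an object; the grip force is fixed at half the most. Time passes only in rows, so rows that repeat a pose let the fingers close. It gives the time, the measured TCP pose, the force and the opening at its end, in the units of the state.
- ctrl.observe(): the state, without advancing time (a new reading comes with each control period).
- eyes.get_image(name): name is "scene" or "top" or "wrist"; returns a dict with "image" (480x640x3 uint8, red, green, blue), "depth" (480x640 float32, m along the optical axis (not along the pixel's ray), 0 where there is no reading), "K" (3x3 intrinsics, pixels), "camera_from_world" (4x4, takes a point from world to camera coordinates). Camera axes: x right, y up, looking along -z (the intrinsics and any distortion apply to the point x, -y, -z); pixel columns grow to the right and rows downward; lengths in m; the calibration is good to about 2 mm. A picture is of the moment at which its call begins.
- ctrl.sign_off(): hands the job in, once; it reports no verdict.
Trained networks look in the newest picture that a camera, given by its name, has taken for a name from the list of things; names that differ only in an ending like _2 or _b are one class to them, and where a whole thing is asked for, a point or a joint stands for the part that bears it (a point fixed in the world has none). Each returns a list of dicts, best first, with "conf" (0 to 1); they miss things now and then, are a little off and sometimes report something else, mostly with a low value. They report only what shows in the picture. A call takes as long as a camera call. They do not tell look-alikes from the thing itself.
- regions_of(camera, query): "region" (480x640 bool, what is visible of it) and "point" ([column, row] in pixels, amid what is visible of it).
- place_of(camera, query): "point" ([column, row] in pixels: a listed point, or the origin of a listed thing).
The state is a dict: "time_s": time; "qpos": joint angles; "dq": joint speeds; "tau": joint torques, N m; "ee_pos": TCP position; "tool_rot": TCP orientation; "contact_force": force on the tool from outside, world axes, zero at the start; "wrist_torque": the same for the moment, N m; "gripper_width": finger opening in m.
Only numpy, scipy, OpenCV 4.12 (cv2) and the standard library are available. Lean on these libraries where they do the work, as an engineer would, in place of code of your own. Each camera call takes 0.05 s, during which the arm holds its last target. There are 200 camera calls.

## Working session

There is one attempt and no reset: what is moved stays moved. The work goes in short steps, Python scripts to look and compute and a shell command to move; the robot and the scene stay as the last step left them, time stands still between calls to the robot, and variables do not carry over. Pictures are saved under pics/ and viewed, about 8 in all and at most 12, crops included, and the job is handed in when it is done.

```bash
mkdir -p pics; ls
cat > h.py <<'E'
import numpy as np,cv2
from bench import ctrl,eyes,regions_of,place_of
def ray(im,p):
    K=im["K"];T=np.linalg.inv(im["camera_from_world"])
    d=np.array([(p[0]-K[0,2])/K[0,0],-(p[1]-K[1,2])/K[1,1],-1.])
    return T[:3,3],T[:3,:3]@d
def at_depth(im,p,r=1):
    c,w=int(round(p[0])),int(round(p[1]));D=im["depth"][max(w-r,0):w+r+1,max(c-r,0):c+r+1];D=D[D>0]
    if len(D)==0:return None
    o,d=ray(im,p);return o+d*np.median(D)
def at_z(im,p,z):
    o,d=ray(im,p);return o+d*(z-o[2])/d[2]
def proj(im,P):
    q=im["camera_from_world"]@np.append(P,1);K=im["K"]
    return np.array([K[0,0]*q[0]/-q[2]+K[0,2],K[1,1]*-q[1]/-q[2]+K[1,2]])
def save(im,n,box=None,s=1):
    a=im["image"][:,:,::-1]
    if box:a=a[box[1]:box[3],box[0]:box[2]]
    cv2.imwrite("pics/"+n,cv2.resize(a,None,fx=s,fy=s,interpolation=cv2.INTER_CUBIC))
E
python3 - <<'E'
from h import *
np.set_printoptions(precision=4,suppress=True)
s=ctrl.observe();print({k:np.round(v,4) for k,v in s.items()})
for c in ["top","scene"]:
    im=eyes.get_image(c);save(im,c+"0.png")
    print(c,im["K"][0],np.linalg.inv(im["camera_from_world"]))
    for q in ["grip","lip","patch","seat","slot","catch_mark","die","jar","tape","driver"]:
        for r in place_of(c,q)[:3]:
            print(q,round(r["conf"],2),np.round(r["point"],1),at_depth(im,r["point"]))
E
```

```text
pics
{'time_s': np.float64(0.0), 'qpos': array([-1.179 ,  0.2607, -0.1394,  1.1727, -0.    ,  1.5708]), 'dq': array([ 0.0004, -0.0005, -0.0009, -0.0002,  0.0015,  0.0007]), 'tau': array([ -0.0005, -40.5681,  25.392 ,   0.0187,  -0.    ,   0.    ]), 'ee_pos': array([ 0.2002, -0.4846,  0.2385]), 'tool_rot': array([-0.0009,  0.9809,  0.1946, -0.0002]), 'contact_force': array([-0.7664, -0.4085, -0.2503]), 'wrist_torque': array([ 0.0163,  0.015 , -0.0226]), 'gripper_width': np.float64(0.085)}
top [436.5024   0.     321.5425] [[-0.0282  0.977  -0.2115  0.4304]
 [-0.9996 -0.028   0.0038  0.0027]
 [-0.0022  0.2115  0.9774  0.948 ]
 [ 0.      0.      0.      1.    ]]
grip 0.86 [464.6 331.8] [ 0.4204 -0.2901  0.0261]
grip 0.6 [397.9 260.1] [ 0.5715 -0.16    0.0396]
grip 0.56 [373.  338.3] [ 0.4129 -0.0991  0.0395]
lip 0.81 [501.5 219.7] [ 0.6619 -0.4039  0.002 ]
lip 0.78 [408.4 289.8] [ 0.5121 -0.1855  0.0003]
lip 0.69 [356.7 365.7] [ 0.3577 -0.0664  0.0034]
patch 0.91 [455.5 312. ] [ 0.4615 -0.2792  0.0125]
patch 0.87 [467.5 194.1] [ 0.7206 -0.3304  0.0119]
patch 0.73 [378.1 325.5] [ 0.4382 -
[... 826 characters left out ...]
    ]
lip 0.73 [229.1 253.9] [ 0.5128 -0.1836  0.0027]
lip 0.61 [151.7 241.4] [ 0.3774 -0.3271  0.0038]
patch 0.94 [246.2 222.1] [ 0.4469 -0.1031  0.0133]
patch 0.88 [213.  341.7] [ 0.7279 -0.3235  0.012 ]
patch 0.82 [181.4 251.6] [ 0.4548 -0.2803  0.0121]
seat 0.65 [377.7 210.6] [0.6028 0.1894 0.0346]
seat 0.29 [380.4 217.8] [0.6255 0.1815 0.0321]
slot 0.83 [372.6 193.9] [0.56   0.2026 0.052 ]
catch_mark 0.86 [383.  218.3] [0.629  0.1872 0.0304]
catch_mark 0.42 [151.3 302.3] [ 0.5498 -0.3944 -0.0026]
jar 0.97 [347.6 306.3] [ 0.8059 -0.0373  0.0235]
tape 0.8 [419.3 165.6] [0.4874 0.4207 0.0016]
tape 0.52 [372.4 195.1] [0.5613 0.2012 0.0495]
driver 0.75 [270.6 344.6] [ 0.8051 -0.2279  0.0247]
```

View pics/top0.png

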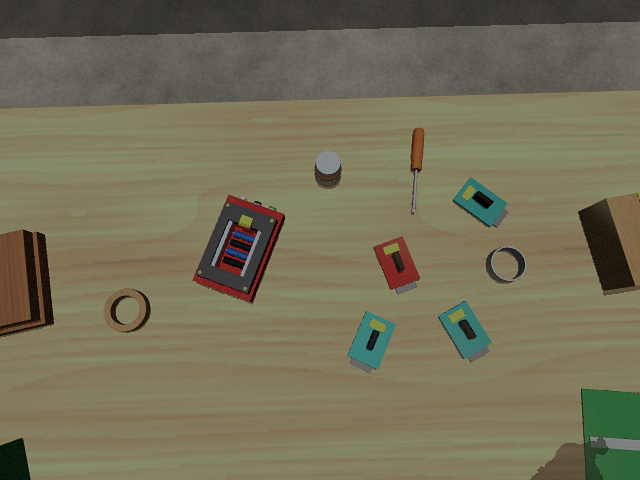

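View pics/scene0.png

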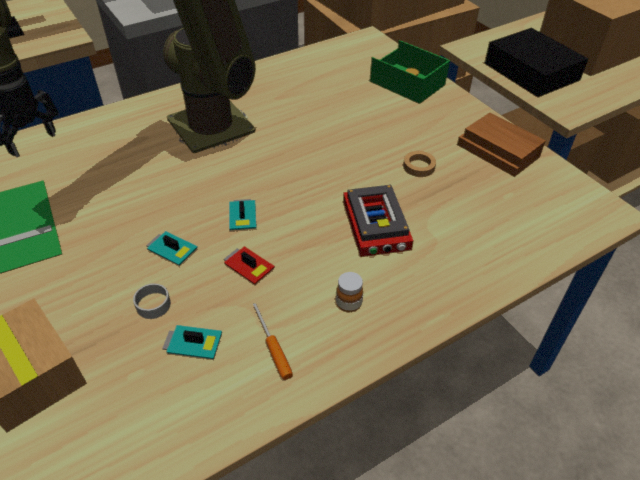

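The red cover sits at top (397,262). The turquoise look-alikes are at (480,202), (372,340) and (464,330). Only the one at (397,262) is red, so that is the target; the open box is at (240,248). I'll confirm with enlarged crops and measure.

Run:
```python
from h import *
np.set_printoptions(precision=4,suppress=True)
A=None
for c in ["top","scene"]:
    im=eyes.get_image(c)
    print(c)
    for q,z in [("grip",.026),("lip",.002),("patch",.012),("seat",.058),("slot",.052),("catch_mark",.060)]:
        for r in place_of(c,q)[:4]:
            P=at_z(im,r["point"],z)
            if q in("grip","lip","patch") and not(.48<P[0]<.66 and -.23<P[1]<-.1):continue
            print(q,round(r["conf"],2),np.round(r["point"],1),P[:2])
    hsv=cv2.cvtColor(im["image"],cv2.COLOR_RGB2HSV)
    red=((hsv[...,0]<8)|(hsv[...,0]>172))&(hsv[...,1]>120)&(hsv[...,2]>60)
    n,l,st,ce=cv2.connectedComponentsWithStats(red.astype(np.uint8))
    for i in range(1,n):
        if st[i,4]>150: print("red",st[i],ce[i])
    if c=="top":
        a=im["image"][:,:,::-1]
        b1=cv2.resize(a[225:305,355:435],(400,400),interpolation=cv2.INTER_CUBIC)
        b2=cv2.resize(a[185:310,180:300][:,:],(384,400),interpolation=cv2.INTER_CUBIC)
        cv2.imwrite("pics/crop1.png",np.hstack([b1,b2]))
    # heights around box: world xyz of pixels
    D=im["depth"];vv,uu=np.nonzero(D>0)
    K=im["K"];T=np.linalg.inv(im["camera_from_world"]);d=D[vv,uu]
    X=np.stack([(uu-K[0,2])/K[0,0]*d,-(vv-K[1,2])/K[1,1]*d,-d])
    W=(T[:3,:3]@X).T+T[:3,3]
    m=(abs(W[:,0]-.61)<.13)&(abs(W[:,1]-.19)<.12)&(W[:,2]>.03)
    h,e=np.histogram(W[m,2],bins=np.arange(.03,.08,.002));print(list(zip(np.round(e,3),h)))
    m2=m&(W[:,2]>.05)&(W[:,2]<.068)
    print("top z med",np.median(W[m2,2]),cv2.minAreaRect(W[m2,:2].astype(np.float32)), W[m2].mean(0))
    t=(abs(W[:,0]-.45)<.3)&(abs(W[:,1]+.1)<.3)&(abs(W[:,2])<.006);print("table z",np.median(W[t,2]))
```

```text
top
lip 0.62 [407.8 288.3] [ 0.5152 -0.1841]
patch 0.79 [390.4 247.7] [ 0.6036 -0.1504]
seat 0.82 [232.8 242.3] [0.6159 0.1842]
slot 0.92 [224.5 265.8] [0.5679 0.2019]
catch_mark 0.59 [243.5 224. ] [0.654  0.1619]
red [ 193  195   91  107 1059] [243.9839 250.3173]
red [216 224  41  52 611] [234.4501 249.2373]
red [ 374  237   46   53 1143] [396.8766 264.615 ]
[(np.float64(0.03), np.int64(310)), (np.float64(0.032), np.int64(690)), (np.float64(0.034), np.int64(549)), (np.float64(0.036), np.int64(132)), (np.float64(0.038), np.int64(34)), (np.float64(0.04), np.int64(23)), (np.float64(0.042), np.int64(38)), (np.float64(0.044), np.int64(66)), (np.float64(0.046), np.int64(153)), (np.float64(0.048), np.int64(192)), (np.float64(0.05), np.int64(268)), (np.float64(0.052), np.int64(966)), (np.float64(0.054), np.int64(1052)), (np.float64(0.056), np.int64(324)), (np.float64(0.058), np.int64(54)), (np.float64(0.06), np.int64(55)), (np.float64(0.062), np.int64(29)), (np.float64(0.064), np.int64(2)), (np.float64(0.066), np.int64(1)), (np.float64(0.068), np.int64(0)), (np.float64(0.07), np.int64(0)), 
[... 1009 characters left out ...]
64(0.048), np.int64(117)), (np.float64(0.05), np.int64(260)), (np.float64(0.052), np.int64(446)), (np.float64(0.054), np.int64(421)), (np.float64(0.056), np.int64(233)), (np.float64(0.058), np.int64(73)), (np.float64(0.06), np.int64(33)), (np.float64(0.062), np.int64(19)), (np.float64(0.064), np.int64(3)), (np.float64(0.066), np.int64(1)), (np.float64(0.068), np.int64(0)), (np.float64(0.07), np.int64(0)), (np.float64(0.072), np.int64(0)), (np.float64(0.074), np.int64(0)), (np.float64(0.076), np.int64(0))]
top z med 0.054137383123648575 ((0.6111564040184021, 0.17840050160884857), (0.11790594458580017, 0.1739681363105774), 68.5632553100586) [0.6202 0.1746 0.0544]
table z -0.0004474136000305329
```

View pics/crop1.png

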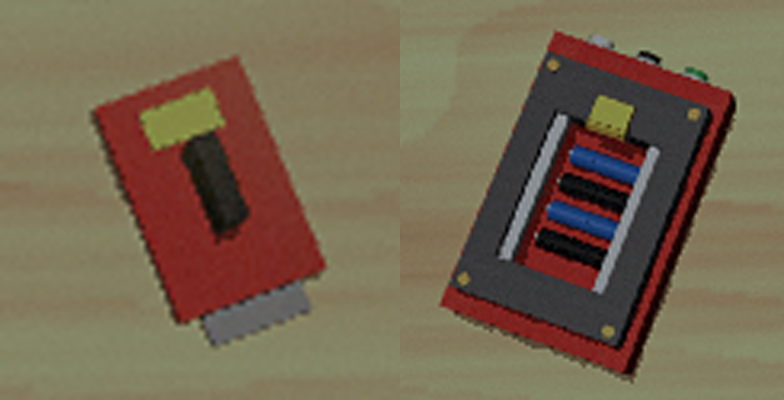

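The crop confirms it: a red plate with black rib, yellow patch and grey lip. The rib runs from crop (195,145) to (230,225) and the lip points to the near side. In the box, the bridge is at the near end, the yellow catch at the far end (610,117), and the bolts are at (553,64), (694,114), (463,278) and (608,330).

Run:
```python
from h import *
np.set_printoptions(precision=4,suppress=True)
im=eyes.get_image("top")
def rep(name,px,z):
    P=np.array([at_z(im,p,z)[:2] for p in px]);c=P.mean(0)
    print(name,P.tolist() and P.round(4).tolist(),"c",c)
    # order: rear-left, rear-right, front-right, front-left
    for a,b in((0,3),(1,2)):
        v=P[a]-P[b];print("  long",np.linalg.norm(v),np.degrees(np.arctan2(v[1],v[0])))
    for a,b in((0,1),(3,2)):
        v=P[a]-P[b];print("  wide",np.linalg.norm(v),np.degrees(np.arctan2(v[1],v[0]))-90)
f=lambda L:[(355-.4+x/5,225-.4+y/5) for x,y in L]
g=lambda L:[(180-.35+(x-400)/3.2,185-.35+y/3.2) for x,y in L]
rep("plate",f([(93,107),(238,57),(325,268),(180,323)]),.012)
rep("bolts",g([(553,64),(694,114),(608,330),(463,278)]),.0545)
rep("ledge",g([(562,115),(657,148),(600,292),(503,258)]),.048)
print("rib top ends",at_z(im,f([(200,133)])[0],.04),at_z(im,f([(232,235)])[0],.026))
s=ctrl.observe();from scipy.spatial.transform import Rotation as R
w=s["tool_rot"];M=R.from_quat([*w[1:],w[0]]).as_matrix();print(M, np.degrees(np.arctan2(M[1,0],M[0,0])))
```

```text
plate [[0.6084, -0.1131], [0.6289, -0.1778], [0.5352, -0.209], [0.5134, -0.1453]] c [ 0.5715 -0.1613]
  long 0.10028407016317921 18.706773741391935
  long 0.09874593956441685 18.366501567047305
  wide 0.06792581463091875 17.56045642461133
  wide 0.06732602778524144 18.860783054055787
bolts [[0.6988, 0.1975], [0.6617, 0.1038], [0.521, 0.1593], [0.5571, 0.2529]] c [0.6097 0.1784]
  long 0.15212921074213775 -21.374604305035497
  long 0.15125429723463285 -21.5122655792343
  wide 0.10071316103200414 -21.566112380203947
  wide 0.10035063484913805 -21.067016159155926
ledge [[0.6653, 0.1923], [0.6409, 0.1291], [0.5464, 0.1658], [0.5704, 0.2291]] c [0.6057 0.1791]
  long 0.10178625623532526 -21.215046750023294
  long 0.1014333017513352 -21.217912355077917
  wide 0.06771262800581714 -21.059575017923507
  wide 0.06770943266279161 -20.760892624101658
rib top ends [ 0.5906 -0.1542  0.04  ] [ 0.5488 -0.1674  0.026 ]
[[ 0.9242  0.3819 -0.    ]
 [ 0.3819 -0.9242  0.    ]
 [-0.     -0.     -1.    ]] 22.44917113845193
```

```bash
cat >> h.py <<'E'
from scipy.spatial.transform import Rotation as R
def state():
    s=ctrl.observe();w=s["tool_rot"];M=R.from_quat([*w[1:],w[0]]).as_matrix();return s,M
def to(P,yaw):
    s,M=state();print("t",round(s["time_s"],2),"pos",s["ee_pos"].round(4),"F",s["contact_force"].round(1),"w",round(s["gripper_width"],4))
    print("shift",(M.T@(np.array(P)-s["ee_pos"])).round(4),"turn",round(np.degrees(np.arctan2(M[1,0],M[0,0]))-yaw,2),"tilt",np.degrees(np.arccos(-M[2,2])).round(2))
E
J="python3 -m jog"
python3 -m jog '0.16 -0.052 0 0 0.085;0.16 -0.052 0 0 0.085;0.16 -0.052 0 0 0.085;0.16 -0.052 0 0 0.085;0.16 -0.052 0 0 0.085'
python3 -m jog '0.16 -0.052 0 0 0.085;0.16 -0.052 0 0 0.085;0.16 -0.052 0 0 0.085;0.16 -0.052 0 0 0.085;0.16 -0.052 0 0 0.085'
python3 -m jog '0.157 -0.052 0.12 4 0.085;0.157 -0.052 0.12 4 0.085;0.157 -0.052 0.12 4 0.085;0.157 -0.052 0.12 4 0.085;0.157 -0.052 0.12 4 0.085'
python3 -c "
from h import *
to([.581,-.158,.027],18.4)
im=eyes.get_image('wrist');save(im,'w1.png')
for q,z in [('grip',.026),('lip',.002),('patch',.012)]:
    for r in place_of('wrist',q)[:2]: print(q,r['conf'],at_z(im,r['point'],z))
"
```

```text
time_s: 2.27
ee_pos: [0.3329, -0.3719, 0.2394]
tool_rot: [-0.001, 0.98, 0.198, 0.002]
contact_force: [-0.0, -1.6, -0.3]
gripper_width: 0.0848
time_s: 2.68
ee_pos: [0.4614, -0.2631, 0.2393]
tool_rot: [-0.0, 0.98, 0.198, 0.002]
contact_force: [-0.5, -0.3, -0.5]
gripper_width: 0.0851
time_s: 3.1
ee_pos: [0.5826, -0.1582, 0.1179]
tool_rot: [0.0, 0.987, 0.16, -0.0]
contact_force: [0.5, -0.9, -0.6]
gripper_width: 0.0851
t 3.1 pos [ 0.5826 -0.1582  0.1179] F [ 0.5 -0.9 -0.6] w 0.0851
shift [-0.0014 -0.0007  0.0909] turn 0.05 tilt 0.01
grip 0.6 [ 0.5711799  -0.16044871  0.026     ]
lip 0.67 [ 0.50985528 -0.18184188  0.002     ]
patch 0.9 [ 0.45509601 -0.28148197  0.012     ]
patch 0.7 [ 0.59929698 -0.15199538  0.012     ]
```

```bash
python3 -m jog '-0.001 -0.001 0.04 0 0.085;-0.001 -0.001 0.075 0 0.085;-0.001 -0.001 0.091 0 0.085;-0.001 -0.001 0.091 0 0.085;-0.001 -0.001 0.091 0 0.04'
python3 -m jog '0 0 0 0 0.005;0 0 0 0 0.005;0 0 0 0 0.005;0 0 0 0 0.005;0 0 0 0 0.005'
python3 -m jog '0 0 0 0 0.005;0 0 0 0 0.005;0 0 0 0 0.005;0 0 0 0 0.005;0 0 0 0 0.005'
python3 -m jog '0 0 -0.03 0 0.005;0 0 -0.06 0 0.005;0 0 -0.09 0 0.005;0 0 -0.12 0 0.005;0 0 -0.12 0 0.005'
python3 -c "
from h import *
s,M=state();print(s['wrist_torque'],M.T@s['contact_force'],M.T@s['wrist_torque'])
im=eyes.get_image('scene')
for q in ['grip','lip','patch']:
    for r in place_of('scene',q)[:4]: print(q,round(r['conf'],2),np.round(r['point']),at_depth(im,r['point']))
p=proj(im,s['ee_pos']);print(p);x,y=int(p[0]),int(p[1]);x=max(x,70);y=max(y,60)
save(im,'s2.png',(x-70,y-60,x+70,y+60),5)
"
```

```text
time_s: 3.72
ee_pos: [0.5796, -0.1596, 0.029]
tool_rot: [0.0, 0.987, 0.159, -0.0]
contact_force: [0.2, -0.7, 0.7]
gripper_width: 0.0749
time_s: 4.13
ee_pos: [0.5811, -0.1584, 0.0293]
tool_rot: [0.0, 0.987, 0.16, 0.001]
contact_force: [-0.2, 0.1, 1.3]
gripper_width: 0.0118
time_s: 4.55
ee_pos: [0.5813, -0.1585, 0.0295]
tool_rot: [0.0, 0.987, 0.16, 0.001]
contact_force: [-1.6, 0.2, 5.6]
gripper_width: 0.0106
time_s: 4.97
ee_pos: [0.5842, -0.1591, 0.1545]
tool_rot: [0.002, 0.987, 0.16, 0.005]
contact_force: [1.4, -0.4, -1.5]
gripper_width: 0.0106
[-0.00052711 -0.07992162  0.02872182] [1.24329375 0.78778997 1.51123654] [-0.02555788  0.07580622 -0.02851135]
grip 0.92 [240. 224.] [ 0.58924894 -0.17701605  0.16654947]
grip 0.83 [172. 240.] [ 0.43514318 -0.29028187  0.03953165]
grip 0.71 [192. 339.] [ 0.70690076 -0.36043615  0.02497782]
grip 0.54 [241. 209.] [ 0.59888408 -0.173303    0.21612384]
lip 0.87 [150. 240.] [ 0.36878687 -0.32853526  0.00105183]
lip 0.85 [169. 339.] [ 0.6667139  -0.39866232  0.00361178]
lip 0.57 [224. 217.] [ 0.38930474 -0.13775506  0.00240087]
lip 0.37 [236. 198.] [ 0.60407168 -0.18206625  0.25462912]
patch 0.88 [182. 251.] [ 0.45038998 -0.27845193  0.01047907]
patch 0.81 [255. 232.] [ 0.6022103  -0.14936669  0.1362246 ]
patch 0.75 [210. 342.] [ 0.72619828 -0.32995423  0.01232031]
[246.39897309 223.1938972 ]
```

View pics/s2.png

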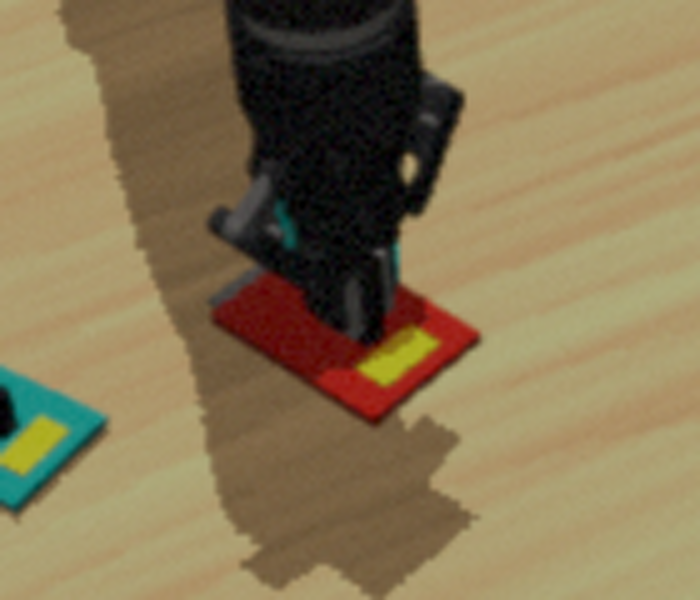

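The cover is held (plate around image (246,237)), but its tilt isn't clear by eye. I'll fit a plane to its red pixels.

```bash
cat >> h.py <<'E'
def red_cloud(im,c,rad=.085):
    hsv=cv2.cvtColor(im["image"],cv2.COLOR_RGB2HSV)
    red=((hsv[...,0]<9)|(hsv[...,0]>171))&(hsv[...,1]>120)&(hsv[...,2]>40)&(im["depth"]>0)
    red=cv2.erode(red.astype(np.uint8),np.ones((3,3)))
    v,u=np.nonzero(red);d=im["depth"][v,u];K=im["K"];T=np.linalg.inv(im["camera_from_world"])
    W=(T[:3,:3]@np.stack([(u-K[0,2])/K[0,0]*d,-(v-K[1,2])/K[1,1]*d,-d])).T+T[:3,3]
    return W[np.linalg.norm(W-c,axis=1)<rad]
def plane(cam,yaw):
    s,M=state();im=eyes.get_image(cam);c=s["ee_pos"]+[0,0,-.02];W=red_cloud(im,c)
    a=np.radians(yaw);ex=np.array([np.cos(a),np.sin(a),0]);ey=np.array([-ex[1],ex[0],0])
    L=W-s["ee_pos"];A=np.c_[L@ex,L@ey,np.ones(len(L))];z=L[:,2]
    for _ in range(4):
        k=np.linalg.lstsq(A,z,rcond=None)[0];r=abs(A@k-z);g=r<max(.003,2*np.median(r));A,z=A[g],z[g]
    print(cam,"n",len(z),"slope x(rear up +)",k[0].round(3),"slope y",k[1].round(3),"z at tcp axis",(k[2]+s["ee_pos"][2]).round(4),"x range",np.percentile(A[:,0],[1,99]).round(4),"y",np.percentile(A[:,1],[1,99]).round(4))
    return im
E
python3 -c "
from h import *
s,M=state();print(s['ee_pos'])
plane('scene',18.4);plane('top',18.4);plane('wrist',18.4)"
```

```text
[ 0.57928449 -0.15784405  0.1467728 ]
scene n 337 slope x(rear up +) 0.002 slope y -0.008 z at tcp axis 0.1287 x range [-0.0546  0.04  ] y [-0.0329  0.0302]
top n 562 slope x(rear up +) -0.004 slope y 0.007 z at tcp axis 0.1288 x range [-0.0571  0.0363] y [-0.0291  0.0319]
wrist n 11656 slope x(rear up +) -0.005 slope y 0.004 z at tcp axis 0.129 x range [-0.0579  0.0399] y [-0.0318  0.0341]
```

Level, so the grip friction holds it. I'll hover with the feet about 14 mm above the bench and ease the fingers open, so the front droops until the lip meets the bench. Then I'll regrip at roughly 0.2 rad of tilt.

```bash
python3 -m jog '0 0 0.04 0 0.005;0 0 0.08 0 0.005;0 0 0.103 0 0.005;0 0 0.103 0 0.005;0 0 0.103 0 0.005'
python3 -m jog '0 0 0 0 0.009;0 0 0 0 0.010;0 0 0 0 0.0105;0 0 0 0 0.0105;0 0 0 0 0.0105'
python3 -c "
from h import *
plane('wrist',18.4)"
python3 -m jog '0 0 0 0 0.011;0 0 0 0 0.011;0 0 0 0 0.011;0 0 0 0 0.011'
python3 -c "
from h import *
s,M=state();print(s['ee_pos']);plane('wrist',18.4)"
```

```text
time_s: 5.73
ee_pos: [0.5784, -0.1577, 0.0432]
tool_rot: [-0.001, 0.987, 0.16, -0.003]
contact_force: [-0.6, 0.1, -1.0]
gripper_width: 0.0104
time_s: 6.15
ee_pos: [0.5813, -0.1585, 0.0466]
tool_rot: [0.0, 0.987, 0.16, 0.001]
contact_force: [-0.6, -0.3, -2.4]
gripper_width: 0.0107
wrist n 11922 slope x(rear up +) -0.0 slope y -0.0 z at tcp axis 0.0294 x range [-0.0578  0.0399] y [-0.0321  0.0339]
time_s: 6.53
ee_pos: [0.5804, -0.1582, 0.0453]
tool_rot: [-0.0, 0.987, 0.16, -0.0]
contact_force: [0.3, 0.2, -1.7]
gripper_width: 0.0113
[ 0.58042479 -0.15820709  0.04525096]
wrist n 11769 slope x(rear up +) -0.002 slope y 0.001 z at tcp axis 0.0282 x range [-0.0579  0.0399] y [-0.0321  0.0339]
```

```bash
for i in 1; do python3 -m jog '0 0 0 0 0.0113;0 0 0 0 0.0113;0 0 0 0 0.0113'; python3 -c "
from h import *
plane('wrist',18.4)"; done
python3 -m jog '0 0 0 0 0.0116;0 0 0 0 0.0116;0 0 0 0 0.0116'; python3 -c "
from h import *
plane('wrist',18.4)"
python3 -m jog '0 0 0 0 0.0118;0 0 0 0 0.0118;0 0 0 0 0.0118'; python3 -c "
from h import *
plane('wrist',18.4)"
```

```text
time_s: 6.83
ee_pos: [0.5805, -0.1582, 0.0452]
tool_rot: [-0.0, 0.987, 0.16, -0.0]
contact_force: [0.3, -0.4, -2.0]
gripper_width: 0.0114
wrist n 11700 slope x(rear up +) -0.002 slope y 0.002 z at tcp axis 0.0282 x range [-0.0579  0.0399] y [-0.0321  0.034 ]
time_s: 7.13
ee_pos: [0.5805, -0.1582, 0.0453]
tool_rot: [-0.0, 0.987, 0.16, 0.0]
contact_force: [-0.1, 0.0, -2.3]
gripper_width: 0.0116
wrist n 11698 slope x(rear up +) -0.002 slope y 0.001 z at tcp axis 0.0283 x range [-0.0579  0.0399] y [-0.0321  0.034 ]
time_s: 7.43
ee_pos: [0.5805, -0.1583, 0.0453]
tool_rot: [-0.0, 0.987, 0.16, -0.0]
contact_force: [0.0, 0.3, -1.8]
gripper_width: 0.012
wrist n 11543 slope x(rear up +) -0.002 slope y 0.001 z at tcp axis 0.0283 x range [-0.0579  0.0399] y [-0.0321  0.034 ]
```

```bash
python3 -m jog '0 0 0 0 0.0120;0 0 0 0 0.0120;0 0 0 0 0.0120'; python3 -c "
from h import *
plane('wrist',18.4)"
python3 -m jog '0 0 0 0 0.0121;0 0 0 0 0.0121;0 0 0 0 0.0121'; python3 -c "
from h import *
plane('wrist',18.4)"
python3 -m jog '0 0 0 0 0.0122;0 0 0 0 0.0122;0 0 0 0 0.0122'; python3 -c "
from h import *
plane('wrist',18.4)"
python3 -m jog '0 0 0 0 0.0123;0 0 0 0 0.0123;0 0 0 0 0.0123'; python3 -c "
from h import *
plane('wrist',18.4)"
```

```text
time_s: 7.73
ee_pos: [0.5807, -0.1583, 0.0456]
tool_rot: [0.0, 0.987, 0.16, 0.0]
contact_force: [-0.0, 0.3, 1.3]
gripper_width: 0.0118
wrist n 11115 slope x(rear up +) -0.001 slope y 0.0 z at tcp axis 0.0123 x range [-0.0562  0.041 ] y [-0.0319  0.0339]
time_s: 8.03
ee_pos: [0.5806, -0.1583, 0.0454]
tool_rot: [0.0, 0.987, 0.16, 0.0]
contact_force: [-0.1, -0.5, 0.1]
gripper_width: 0.0123
wrist n 11176 slope x(rear up +) -0.001 slope y 0.001 z at tcp axis 0.0123 x range [-0.056  0.041] y [-0.032   0.0339]
time_s: 8.33
ee_pos: [0.5805, -0.1582, 0.0453]
tool_rot: [-0.0, 0.987, 0.16, -0.0]
contact_force: [-0.9, -0.8, -0.4]
gripper_width: 0.0122
wrist n 11127 slope x(rear up +) -0.001 slope y 0.0 z at tcp axis 0.0123 x range [-0.0561  0.0412] y [-0.0321  0.0338]
time_s: 8.63
ee_pos: [0.5805, -0.1583, 0.0453]
tool_rot: [0.0, 0.987, 0.16, 0.0]
contact_force: [0.4, 0.6, 0.0]
gripper_width: 0.0123
wrist n 11163 slope x(rear up +) -0.001 slope y 0.001 z at tcp axis 0.0123 x range [-0.056   0.0411] y [-0.0321  0.0338]
```

It dropped flat again, since linear slip came first. I'll regrip only the rear end of the rib: the longer gravity lever and smaller patch should make rotation slip first.

```bash
python3 -m jog '0 0 0 0 0.03;0 0 0 0 0.03;0.015 0 0 0 0.03;0.015 0 0.011 0 0.03;0.015 0 0.011 0 0.03'
python3 -m jog '0 0 0 0 0.005;0 0 0 0 0.005;0 0 0 0 0.005;0 0 0 0 0.005;0 0 0 0 0.005'
python3 -m jog '0 0 -0.01 0 0.005;0 0 -0.02 0 0.005;0 0 -0.02 0 0.005;0 0 -0.02 0 0.005;0 0 -0.02 0 0.005'
python3 -c "
from h import *
plane('wrist',18.4)"
python3 -m jog '0 0 0 0 0.0105;0 0 0 0 0.0105;0 0 0 0 0.011;0 0 0 0 0.0113'
python3 -c "
from h import *
plane('wrist',18.4)"
python3 -m jog '0 0 0 0 0.0115;0 0 0 0 0.0115;0 0 0 0 0.0115'
python3 -c "
from h import *
plane('wrist',18.4)"
```

```text
time_s: 9.1
ee_pos: [0.5941, -0.1532, 0.0325]
tool_rot: [-0.0, 0.987, 0.161, -0.001]
contact_force: [-0.5, 0.2, -0.6]
gripper_width: 0.0301
time_s: 9.52
ee_pos: [0.5943, -0.1535, 0.0342]
tool_rot: [-0.0, 0.987, 0.16, -0.0]
contact_force: [0.2, -0.3, -1.1]
gripper_width: 0.0101
time_s: 9.93
ee_pos: [0.5951, -0.1536, 0.0548]
tool_rot: [0.0, 0.987, 0.16, 0.0]
contact_force: [-0.2, -0.2, -2.2]
gripper_width: 0.0098
wrist n 8657 slope x(rear up +) 0.006 slope y -0.003 z at tcp axis 0.0337 x range [-0.0705  0.0279] y [-0.0322  0.0339]
time_s: 10.32
ee_pos: [0.5945, -0.1535, 0.054]
tool_rot: [-0.0, 0.987, 0.16, -0.0]
contact_force: [0.4, -0.4, -2.0]
gripper_width: 0.0111
wrist n 8506 slope x(rear up +) 0.006 slope y -0.002 z at tcp axis 0.033 x range [-0.0705  0.0278] y [-0.0322  0.0339]
time_s: 10.62
ee_pos: [0.5947, -0.1535, 0.0543]
tool_rot: [-0.0, 0.987, 0.16, -0.0]
contact_force: [-0.4, -0.1, -1.6]
gripper_width: 0.0113
wrist n 8597 slope x(rear up +) 0.006 slope y -0.002 z at tcp axis 0.0333 x range [-0.0704  0.0278] y [-0.0322  0.0339]
```

```bash
python3 -m jog '0 0 0 0 0.0117;0 0 0 0 0.0117;0 0 0 0 0.0117'
python3 -c "
from h import *
plane('wrist',18.4)"
python3 -m jog '0 0 0 0 0.0118;0 0 0 0 0.0118;0 0 0 0 0.0118'
python3 -c "
from h import *
plane('wrist',18.4)"
python3 -m jog '0 0 0 0 0.0119;0 0 0 0 0.0119;0 0 0 0 0.0119'
python3 -c "
from h import *
plane('wrist',18.4)"
```

```text
time_s: 10.92
ee_pos: [0.5947, -0.1535, 0.0543]
tool_rot: [0.0, 0.987, 0.16, 0.0]
contact_force: [-0.1, -0.2, -2.2]
gripper_width: 0.0114
wrist n 8603 slope x(rear up +) 0.006 slope y -0.003 z at tcp axis 0.0333 x range [-0.0705  0.0278] y [-0.0322  0.0339]
time_s: 11.22
ee_pos: [0.5947, -0.1535, 0.0543]
tool_rot: [-0.0, 0.987, 0.16, 0.0]
contact_force: [-0.1, -1.4, -1.9]
gripper_width: 0.0118
wrist n 8553 slope x(rear up +) 0.012 slope y -0.001 z at tcp axis 0.0333 x range [-0.0703  0.028 ] y [-0.0321  0.034 ]
time_s: 11.52
ee_pos: [0.5947, -0.1535, 0.0543]
tool_rot: [0.0, 0.987, 0.16, 0.0]
contact_force: [-0.1, 0.9, -1.8]
gripper_width: 0.0119
wrist n 8636 slope x(rear up +) 0.267 slope y 0.001 z at tcp axis 0.0333 x range [-0.03    0.0329] y [-0.0321  0.0339]
```

It tilted to about 0.26 rad with the lip on the bench. Tightening and lifting.

```bash
python3 -m jog '0 0 0 0 0.010;0 0 0 0 0.005;0 0 0 0 0.005;0 0 0 0 0.005;0 0 0 0 0.005'
python3 -m jog '0 0 -0.03 0 0.005;0 0 -0.06 0 0.005;0 0 -0.09 0 0.005;0 0 -0.11 0 0.005;0 0 -0.11 0 0.005'
python3 -c "
from h import *
im=plane('wrist',18.4);save(im,'w3.png')
to([.6045,.1795,.2],-21.4)
plane('scene',18.4)
plane('top',18.4)
s,M=state()
for c in ['wrist','scene']:
    im=eyes.get_image(c)
    for q in ['lip','patch','grip']:
        for r in place_of(c,q)[:3]:
            P=at_depth(im,r['point'])
            if P is not None and np.linalg.norm(P-s['ee_pos'])<.13:
                a=np.radians(18.4);d=P-s['ee_pos'];print(c,q,round(r['conf'],2),'fwd/left/up',(d[:2]@[np.cos(a),np.sin(a)]).round(4),(d[:2]@[-np.sin(a),np.cos(a)]).round(4),d[2].round(4))
"
```

```text
time_s: 11.98
ee_pos: [0.5949, -0.1535, 0.0544]
tool_rot: [0.0, 0.987, 0.16, 0.0]
contact_force: [0.7, 0.2, -0.4]
gripper_width: 0.0094
time_s: 12.4
ee_pos: [0.5979, -0.1544, 0.1695]
tool_rot: [0.002, 0.987, 0.16, 0.004]
contact_force: [0.6, 0.1, -0.1]
gripper_width: 0.0097
wrist n 8884 slope x(rear up +) 0.283 slope y -0.004 z at tcp axis 0.1482 x range [-0.0295  0.033 ] y [-0.0319  0.0339]
t 12.45 pos [ 0.5966 -0.154   0.1669] F [ 0.3 -0.6 -2.5] w 0.0096
shift [ 0.1132 -0.3138 -0.0336] turn 39.85 tilt 0.33
scene n 299 slope x(rear up +) 0.289 slope y -0.012 z at tcp axis 0.1444 x range [-0.0564  0.0351] y [-0.034   0.0306]
top n 556 slope x(rear up +) 0.281 slope y 0.002 z at tcp axis 0.143 x range [-0.0607  0.0285] y [-0.0281  0.032 ]
wrist patch 0.87 fwd/left/up 0.0139 0.0008 -0.0168
wrist patch 0.64 fwd/left/up 0.0115 0.0296 0.0445
wrist grip 0.6 fwd/left/up -0.0064 0.0006 0.0059
scene patch 0.81 fwd/left/up 0.0232 0.0071 -0.0164
scene grip 0.88 fwd/left/up -0.0019 -0.0179 0.0057
```

View pics/w3.png

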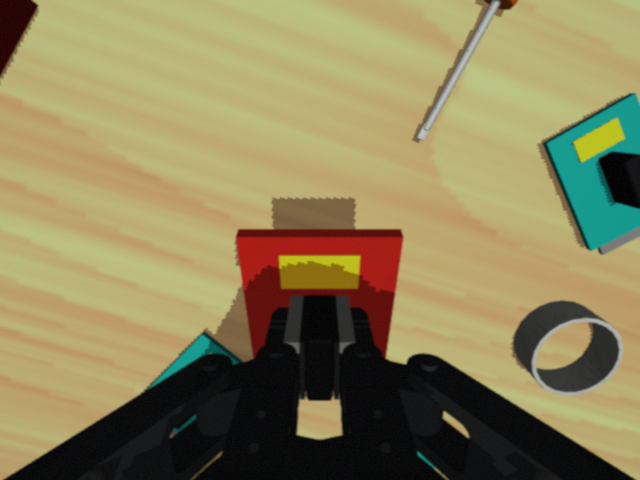

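```bash
python3 -m jog '0.013 -0.03 0 0 0.005;0.026 -0.06 0 0 0.005;0.04 -0.09 0 0 0.005;0.053 -0.12 0 0 0.005;0.067 -0.15 0 0 0.005'
python3 -m jog '0.013 -0.03 0 6 0.005;0.026 -0.06 0 12 0.005;0.04 -0.09 0 18 0.005;0.053 -0.12 0 24 0.005;0.067 -0.145 0 30 0.005'
python3 -m jog '0 0 0 6 0.005;0 0 0 9.8 0.005;0 0 0 9.8 0.005;0 0 0 9.8 0.005'
python3 -c "
from h import *
im=plane('wrist',-21.4);save(im,'w4.png')
to([.6301,.1686,.135],-21.4)
plane('scene',-21.4)
plane('top',-21.4)
"
```

```text
time_s: 13.37
ee_pos: [0.6106, 0.0113, 0.1642]
tool_rot: [-0.0, 0.987, 0.16, -0.0]
contact_force: [0.3, 0.6, -1.5]
gripper_width: 0.0095
time_s: 13.78
ee_pos: [0.629, 0.0422, 0.1641]
tool_rot: [-0.038, 0.999, 0.015, -0.003]
contact_force: [-0.3, -0.0, -1.1]
gripper_width: 0.0099
time_s: 14.12
ee_pos: [0.6252, -0.0086, 0.1641]
tool_rot: [-0.056, 0.998, -0.035, -0.008]
contact_force: [-0.1, 0.5, -1.7]
gripper_width: 0.0099
wrist n 8809 slope x(rear up +) 0.208 slope y 0.181 z at tcp axis 0.1428 x range [-0.0374  0.0379] y [-0.0344  0.0401]
t 14.17 pos [ 0.6252 -0.0078  0.1642] F [ 0.2  0.2 -2. ] w 0.0097
shift [-0.0064 -0.172   0.0487] turn 17.57 tilt 6.46
scene n 226 slope x(rear up +) 0.221 slope y 0.176 z at tcp axis 0.1418 x range [-0.0474  0.0392] y [-0.0378  0.0369]
  return _methods._mean(a, axis=axis, dtype=dtype,
  ret = ret.dtype.type(ret / rcount)
Traceback (most recent call last):
  File "h.py", line 39, in plane
    print(cam,"n",len(z),"slope x(rear up +)",k[0].round(3),"slope y",k[1].round(3),"z at tcp axis",(k[2]+s["ee_pos"][2]).round(4),"x range",np.percentile(A[:,0],[1,99]).round(4),"y",np.percentile(A[:,1],[1,99]).round(4))
                                                                                                                                             ~~~~~~~~~~~~~^^^^^^^^^^^^^^^
IndexError: index -1 is out of bounds for axis 0 with size 0
```

```bash
python3 -c "
from h import *
s,M=state();print(s['qpos'].round(3),M.round(3),s['ee_pos'])"
```

```text
[-0.066  0.482  0.     1.109  0.111  3.141] [[ 0.998 -0.067 -0.012]
 [-0.065 -0.992  0.112]
 [-0.02  -0.111 -0.994]] [ 0.62526197 -0.00657968  0.16433153]
```

Joint 6 is at its limit, so the box yaw can only be reached with the gripper half-turned. I'll turn back, set the cover down, regrip with a 180° turn and repeat the tilt.

```bash
python3 -m jog '0 0 0 -7 0.005;0 0 0 -14 0.005;0 0 0 -21 0.005;0 0 0 -28 0.005;0 0 0 -28 0.005'
python3 -c "
from h import *
s,M=state();print(s['qpos'].round(3))
to([.60,-.03,.06],10)"
```

```text
time_s: 14.68
ee_pos: [0.6253, -0.006, 0.1645]
tool_rot: [-0.056, 0.976, 0.211, 0.006]
contact_force: [0.7, -0.8, -2.2]
gripper_width: 0.01
[-0.065  0.482  0.     1.109  0.111  2.65 ]
t 14.68 pos [ 0.6253 -0.006   0.1645] F [ 0.7 -0.8 -2.2] w 0.01
shift [-0.0366  0.0225  0.1014] turn 14.27 tilt 6.47
```

The commanded tilt persists at 6.5°. I'll set the cover down here on clear bench, then unwind joint 6 to its other limit, where the same clamping should take the tilt back out.

```bash
python3 -m jog '0 0 0.03 0 0.005;0 0 0.06 0 0.005;0 0 0.09 0 0.005;0 0 0.103 0 0.005;0 0 0.103 0 0.005'
python3 -m jog '0 0 0 0 0.012;0 0 0 0 0.014;0 0 0 0 0.03;0 0 0 0 0.06;0 0 0 0 0.085'
python3 -m jog '0 0 -0.04 0 0.085;0 0 -0.08 0 0.085;0 0 -0.12 0 0.085;0 0 -0.12 -7 0.085;0 0 -0.12 -14 0.085'
for i in 1; do python3 -m jog '0 0 0 -7 0.085;0 0 0 -14 0.085;0 0 0 -21 0.085;0 0 0 -28 0.085;0 0 0 -35 0.085'; done
python3 -m jog '0 0 0 -7 0.085;0 0 0 -14 0.085;0 0 0 -21 0.085;0 0 0 -28 0.085;0 0 0 -35 0.085'
python3 -m jog '0 0 0 -7 0.085;0 0 0 -14 0.085;0 0 0 -21 0.085;0 0 0 -28 0.085;0 0 0 -35 0.085'
python3 -m jog '0 0 0 -7 0.085;0 0 0 -14 0.085;0 0 0 -21 0.085;0 0 0 -28 0.085;0 0 0 -35 0.085'
python3 -c "
from h import *
s,M=state();print(s['qpos'].round(3))
to([.60,-.03,.06],10)
im=eyes.get_image('top');save(im,'t5.png',(240,160,440,310),3)
"
```

```text
time_s: 15.1
ee_pos: [0.6209, 0.0055, 0.0584]
tool_rot: [-0.057, 0.976, 0.208, 0.002]
contact_force: [-0.5, 0.1, -1.1]
gripper_width: 0.0097
time_s: 15.52
ee_pos: [0.6252, 0.0041, 0.0636]
tool_rot: [-0.056, 0.976, 0.209, 0.007]
contact_force: [0.0, 0.5, 0.5]
gripper_width: 0.0495
time_s: 15.93
ee_pos: [0.6283, -0.0098, 0.1861]
tool_rot: [-0.053, 0.943, 0.329, 0.017]
contact_force: [-0.6, 0.3, -0.4]
gripper_width: 0.0851
time_s: 16.35
ee_pos: [0.6257, -0.0093, 0.1821]
tool_rot: [-0.048, 0.8, 0.597, 0.029]
contact_force: [-0.0, -1.1, -0.9]
gripper_width: 0.0848
time_s: 16.77
ee_pos: [0.6257, -0.0094, 0.1821]
tool_rot: [-0.037, 0.584, 0.81, 0.042]
contact_force: [-0.5, 1.5, -0.0]
gripper_width: 0.0845
time_s: 17.18
ee_pos: [0.6257, -0.0094, 0.1821]
tool_rot: [-0.023, 0.313, 0.948, 0.051]
contact_force: [0.9, -0.1, 0.2]
gripper_width: 0.0845
time_s: 17.6
ee_pos: [0.6257, -0.0093, 0.1821]
tool_rot: [-0.006, 0.013, 0.998, 0.056]
contact_force: [-0.2, 0.1, -0.4]
gripper_width: 0.0851
[-0.07   0.473  0.032  1.149  0.111 -0.045]
t 17.6 pos [ 0.6257 -0.0093  0.1821] F [-0.2  0.1 -0.4] w 0.0851
shift [ 0.0235 -0.0348  0.1193] turn 168.52 tilt 6.45
```

View pics/t5.png

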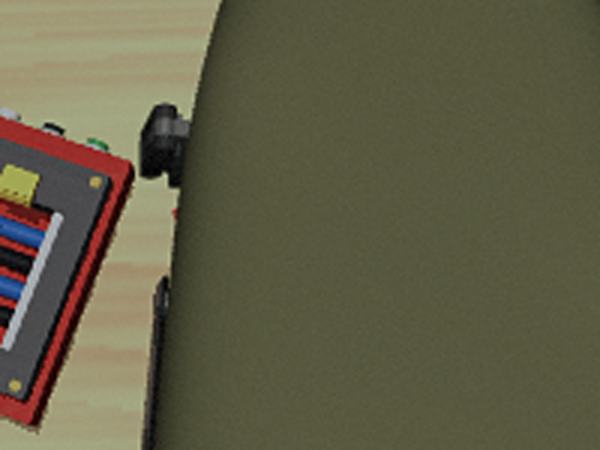

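The arm hides the cover from the top camera here. I'll carry on unwinding.

```bash
python3 -m jog '0 0 0 -7 0.085;0 0 0 -14 0.085;0 0 0 -21 0.085;0 0 0 -28 0.085;0 0 0 -35 0.085' >/dev/null
python3 -m jog '0 0 0 -7 0.085;0 0 0 -14 0.085;0 0 0 -21 0.085;0 0 0 -28 0.085;0 0 0 -35 0.085' >/dev/null
python3 -m jog '0 0 0 -7 0.085;0 0 0 -14 0.085;0 0 0 -21 0.085;0 0 0 -28 0.085;0 0 0 -35 0.085' >/dev/null
python3 -m jog '0 0 0 -7 0.085;0 0 0 -14 0.085;0 0 0 -21 0.085;0 0 0 -28 0.085;0 0 0 -35 0.085' >/dev/null
python3 -m jog '0 0 0 -7 0.085;0 0 0 -14 0.085;0 0 0 -21 0.085;0 0 0 -28 0.085;0 0 0 -34 0.085' >/dev/null
Q="from h import *
s,M=state();print(s['qpos'].round(3),M[:,2].round(4),s['ee_pos'].round(3),'yaw',np.degrees(np.arctan2(M[1,0],M[0,0])).round(1))"
python3 -c "$Q"
python3 -m jog '0 0 0 -7 0.085;0 0 0 -7 0.085' >/dev/null; python3 -c "$Q"
python3 -m jog '0 0 0 -7 0.085;0 0 0 -7 0.085' >/dev/null; python3 -c "$Q"
```

```text
[-0.07   0.473  0.032  1.149  0.111 -3.079] [-0.0114  0.1118 -0.9937] [ 0.626 -0.009  0.182] yaw -7.6
[-0.038  0.469  0.027  1.141  0.1   -3.137] [-0.009   0.1003 -0.9949] [0.626 0.008 0.182] yaw -2.4
[ 0.03   0.462  0.016  1.127  0.075 -3.138] [-0.0037  0.0748 -0.9972] [0.625 0.042 0.182] yaw 1.5
```

It works as predicted, about 0.0255 rad off per nudge, so three more.

```bash
Q="from h import *
s,M=state();print(s['qpos'].round(3),M[:,2].round(4),s['ee_pos'].round(3),'yaw',np.degrees(np.arctan2(M[1,0],M[0,0])).round(1))"
python3 -m jog '0 0 0 -7 0.085;0 0 0 -7 0.085' >/dev/null
python3 -m jog '0 0 0 -7 0.085;0 0 0 -7 0.085' >/dev/null; python3 -c "$Q"
python3 -m jog '0 0 0 -5 0.085;0 0 0 -5 0.085' >/dev/null; python3 -c "$Q"
```

```text
[ 1.620e-01  4.520e-01  1.000e-03  1.109e+00  2.000e-02 -3.139e+00] [ 0.0073  0.0217 -0.9997] [0.617 0.107 0.182] yaw 9.1
[ 2.070e-01  4.500e-01 -2.000e-03  1.107e+00 -0.000e+00 -3.139e+00] [ 0.0113  0.0019 -0.9999] [0.612 0.128 0.182] yaw 11.7
```

```bash
for i in 1; do python3 -m jog '0 0 0 7 0.085;0 0 0 14 0.085;0 0 0 21 0.085;0 0 0 28 0.085;0 0 0 35 0.085' >/dev/null; done
python3 -m jog '0 0 0 7 0.085;0 0 0 14 0.085;0 0 0 21 0.085;0 0 0 28 0.085;0 0 0 35 0.085' >/dev/null
python3 -m jog '0 0 0 7 0.085;0 0 0 14 0.085;0 0 0 21 0.085;0 0 0 28 0.085;0 0 0 35 0.085' >/dev/null
python3 -m jog '0 0 0 7 0.085;0 0 0 14 0.085;0 0 0 21 0.085;0 0 0 28 0.085;0 0 0 35 0.085' >/dev/null
python3 -m jog '0 0 0 7 0.085;0 0 0 14 0.085;0 0 0 21 0.085;0 0 0 28 0.085;0 0 0 35 0.085' >/dev/null
python3 - <<'E'
from h import *
s,M=state();print(s['time_s'],s['qpos'].round(3),M.round(3).tolist(),s['ee_pos'].round(3))
for c in ["scene","wrist","top"]:
    im=eyes.get_image(c)
    for q,z in [("grip",.026),("lip",.002),("patch",.012)]:
        for r in place_of(c,q)[:4]:
            P=at_z(im,r["point"],z)
            if .48<P[0]<.72 and -.1<P[1]<.1: print(c,q,round(r["conf"],2),np.round(r["point"],1),P[:2].round(4))
    W=red_cloud(im,np.array([.6,-.01,.01]),.1);W=W[(W[:,2]<.018)&(W[:,2]>.006)]
    if len(W)>50: print(c,len(W),cv2.minAreaRect(W[:,:2].astype(np.float32)),W.mean(0))
    if c=="scene":save(im,"s6.png",(210,150,370,270),4)
E
```

```text
22.65 [ 0.201  0.451 -0.002  1.107 -0.002 -0.079] [[-0.961, -0.276, 0.011], [-0.276, 0.961, -0.0], [-0.011, -0.003, -1.0]] [0.613 0.124 0.181]
scene grip 0.87 [319.2 245.1] [0.62   0.0052]
scene lip 0.89 [292.8 237.2] [ 0.5441 -0.0245]
scene patch 0.94 [332.  252.6] [0.6459 0.0254]
scene 369 ((0.6181321144104004, 0.003367271274328232), (0.0952293872833252, 0.064021997153759), 18.724599838256836) [ 0.61241629 -0.00646809  0.01178223]
wrist grip 0.76 [165.1 177.8] [0.6134 0.0031]
wrist lip 0.89 [162.7  92.4] [ 0.5552 -0.0176]
wrist patch 0.64 [180.2 219.4] [0.6479 0.0158]
wrist 7465 ((0.6147788763046265, 0.004915665835142136), (0.09848552197217941, 0.06787144392728806), 20.03639030456543) [0.60643841 0.00348419 0.01222924]
top grip 0.83 [316.8 244.4] [0.6127 0.0098]
top lip 0.74 [332.5 270. ] [ 0.5596 -0.0228]
top patch 0.92 [312.  230.8] [0.6463 0.0197]
top 824 ((0.6142818331718445, 0.0035988204181194305), (0.0941530391573906, 0.0632733628153801), 20.46738052368164) [0.60678217 0.00148541 0.01184966]
```

View pics/s6.png

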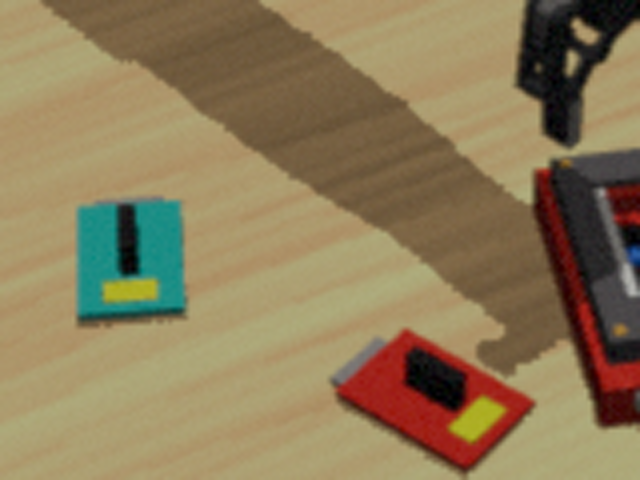

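The cover lies flat at scene (319,245), clear of the box: centre (0.6148, 0.0045), yaw 20.2°.

```bash
python3 -m jog '0.002 -0.03 0 -4.2 0.03;0.004 -0.06 0 -4.2 0.03;0.006 -0.09 0 -4.2 0.03;0.008 -0.114 0 -4.2 0.03;0.008 -0.114 0 -4.2 0.03'
python3 -m jog '0 0 0.03 0 0.03;0 0 0.06 0 0.03;0 0 0.08 0 0.03;0 0 0.08 0 0.03'
python3 - <<'E'
from h import *
to([.6364,.0124,.034],-159.8)
im=eyes.get_image("wrist");W=red_cloud(im,np.array([.615,.005,.01]),.1);W=W[(W[:,2]<.018)&(W[:,2]>.006)]
print(len(W),cv2.minAreaRect(W[:,:2].astype(np.float32)))
E
```

```text
time_s: 23.67
ee_pos: [0.6386, 0.0092, 0.1815]
tool_rot: [0.006, -0.178, 0.984, -0.002]
contact_force: [0.6, -0.1, 0.5]
gripper_width: 0.0301
time_s: 24.0
ee_pos: [0.6346, 0.014, 0.0966]
tool_rot: [0.001, -0.18, 0.984, -0.0]
contact_force: [-1.3, 0.2, -0.7]
gripper_width: 0.0296
t 24.0 pos [0.6346 0.014  0.0966] F [-1.3  0.2 -0.7] w 0.0296
shift [-0.001  -0.002   0.0626] turn 0.59 tilt 0.12
14868 ((0.6182591319084167, 0.03712376207113266), (0.127854585647583, 0.12588322162628174), 20.26321792602539)
```

```bash
python3 -m jog '-0.001 -0.001 0.03 0.5 0.03;-0.001 -0.001 0.055 0.5 0.03;-0.001 -0.001 0.062 0.5 0.03;-0.001 -0.001 0.062 0.5 0.03;-0.001 -0.001 0.062 0.5 0.03'
python3 -m jog '0 0 0 0 0.005;0 0 0 0 0.005;0 0 0 0 0.005;0 0 0 0 0.005;0 0 0 0 0.005'
python3 -m jog '0 0 -0.01 0 0.005;0 0 -0.02 0 0.005;0 0 -0.02 0 0.005;0 0 -0.02 0 0.005;0 0 -0.02 0 0.005'
python3 -c "
from h import *
s,M=state();print(s['ee_pos'],np.degrees(np.arctan2(M[1,0],M[0,0])));plane('wrist',20.2);plane('scene',20.2)"
python3 -m jog '0 0 0 0 0.0105;0 0 0 0 0.0111;0 0 0 0 0.0115;0 0 0 0 0.0117;0 0 0 0 0.0117'
python3 -c "
from h import *
plane('wrist',20.2)"
python3 -m jog '0 0 0 0 0.0118;0 0 0 0 0.0118;0 0 0 0 0.0118'
python3 -c "
from h import *
plane('wrist',20.2)"
```

```text
time_s: 24.47
ee_pos: [0.6414, 0.0132, 0.041]
tool_rot: [0.006, -0.176, 0.984, -0.001]
contact_force: [1.0, -0.4, -0.2]
gripper_width: 0.0299
time_s: 24.88
ee_pos: [0.6422, 0.0133, 0.0418]
tool_rot: [0.008, -0.176, 0.984, -0.001]
contact_force: [-0.3, 1.3, 6.6]
gripper_width: 0.0059
time_s: 25.3
ee_pos: [0.6402, 0.0128, 0.0596]
tool_rot: [0.006, -0.176, 0.984, -0.001]
contact_force: [0.9, 0.4, -2.1]
gripper_width: 0.0066
[0.64021456 0.01283738 0.05958205] -159.7470565466858
wrist n 20729 slope x(rear up +) 0.222 slope y 0.001 z at tcp axis 0.0313 x range [-0.0701  0.0224] y [-0.0317  0.0337]
scene n 260 slope x(rear up +) 0.203 slope y -0.074 z at tcp axis 0.0284 x range [-0.0649  0.062 ] y [-0.0345  0.0717]
time_s: 25.82
ee_pos: [0.6401, 0.0129, 0.0594]
tool_rot: [0.005, -0.176, 0.984, -0.001]
contact_force: [0.5, -0.6, -1.5]
gripper_width: 0.0118
wrist n 21200 slope x(rear up +) 0.2 slope y -0.003 z at tcp axis 0.0291 x range [-0.07    0.0248] y [-0.0318  0.0341]
time_s: 26.12
ee_pos: [0.6403, 0.0129, 0.0596]
tool_rot: [0.006, -0.176, 0.984, -0.001]
contact_force: [0.2, -0.3, -1.5]
gripper_width: 0.0119
wrist n 21355 slope x(rear up +) 0.203 slope y -0.003 z at tcp axis 0.0293 x range [-0.07    0.0249] y [-0.0318  0.0341]
```

The fingers caught only about 2 mm of the rib end, which is too weak. I'll set it down and regrip with about 9 mm of overlap.

```bash
python3 -m jog '0 0 0.008 0 0.0117;0 0 0.014 0 0.0117;0 0 0.02 0 0.03;0 0 0.02 0 0.03;0 0 0.02 0 0.03'
python3 -m jog '0 0 0 0 0.03;0 0 0 0 0.03;0 0 0 0 0.03'
python3 -c "
from h import *
s,M=state();print(s['ee_pos'].round(4),M.round(3).tolist());plane('wrist',20.2);plane('wrist',20.2)"
```

```text
time_s: 26.58
ee_pos: [0.6399, 0.0129, 0.0388]
tool_rot: [0.005, -0.176, 0.984, -0.001]
contact_force: [-0.2, -1.0, 0.5]
gripper_width: 0.03
time_s: 26.83
ee_pos: [0.6409, 0.0129, 0.04]
tool_rot: [0.006, -0.176, 0.984, -0.001]
contact_force: [0.1, 0.3, 0.1]
gripper_width: 0.0301
[0.6409 0.0129 0.04  ] [[-0.938, -0.346, 0.012], [-0.346, 0.938, -0.0], [-0.011, -0.005, -1.0]]
wrist n 23049 slope x(rear up +) -0.0 slope y 0.001 z at tcp axis 0.0123 x range [-0.0763  0.0207] y [-0.0318  0.034 ]
wrist n 23122 slope x(rear up +) -0.0 slope y 0.001 z at tcp axis 0.0123 x range [-0.0763  0.0208] y [-0.0317  0.0341]
```

```bash
python3 -m jog '0.007 0 0 0 0.03;0.007 0 0.0055 0 0.03;0.007 0 0.0055 0 0.02;0.007 0 0.0055 0 0.005;0.007 0 0.0055 0 0.005'
python3 -m jog '0 0 0 0 0.005;0 0 0 0 0.005;0 0 0 0 0.005;0 0 0 0 0.005;0 0 -0.01 0 0.005'
python3 -m jog '0 0 -0.01 0 0.005;0 0 -0.01 0 0.005;0 0 -0.01 0 0.005'
python3 -c "
from h import *
s,M=state();print(s['ee_pos'],np.degrees(np.arctan2(M[1,0],M[0,0])));plane('wrist',20.2)"
python3 -m jog '0 0 0 0 0.0105;0 0 0 0 0.0111;0 0 0 0 0.0115;0 0 0 0 0.0117;0 0 0 0 0.0117'
python3 -c "
from h import *
plane('wrist',20.2)"
python3 -m jog '0 0 0 0 0.0118;0 0 0 0 0.0118;0 0 0 0 0.0118'
python3 -c "
from h import *
plane('wrist',20.2)"
python3 -m jog '0 0 0 0 0.0119;0 0 0 0 0.0119;0 0 0 0 0.0119'
python3 -c "
from h import *
plane('wrist',20.2)"
```

```text
time_s: 27.35
ee_pos: [0.6337, 0.0105, 0.0337]
tool_rot: [0.005, -0.176, 0.984, -0.001]
contact_force: [-0.8, -0.1, -1.9]
gripper_width: 0.01
time_s: 27.77
ee_pos: [0.6322, 0.0105, 0.0422]
tool_rot: [0.004, -0.176, 0.984, -0.001]
contact_force: [-0.1, -0.4, -1.5]
gripper_width: 0.0102
time_s: 28.02
ee_pos: [0.6352, 0.0106, 0.0556]
tool_rot: [0.007, -0.176, 0.984, -0.001]
contact_force: [0.0, -0.2, -2.2]
gripper_width: 0.0103
[0.63517472 0.01055958 0.0556009 ] -159.74173758942175
wrist n 23187 slope x(rear up +) 0.007 slope y -0.005 z at tcp axis 0.0344 x range [-0.0683  0.0269] y [-0.0319  0.0337]
time_s: 28.48
ee_pos: [0.6336, 0.0105, 0.0537]
tool_rot: [0.005, -0.176, 0.984, -0.001]
contact_force: [0.2, -0.2, -1.3]
gripper_width: 0.0116
wrist n 23129 slope x(rear up +) 0.003 slope y -0.005 z at tcp axis 0.0327 x range [-0.0685  0.0264] y [-0.0319  0.0337]
time_s: 28.78
ee_pos: [0.6338, 0.0105, 0.0539]
tool_rot: [0.006, -0.176, 0.984, -0.001]
contact_force: [-0.9, 0.5, -1.9]
gripper_width: 0.0114
wrist n 23093 slope x(rear up +) 0.004 slope y -0.005 z at tcp axis 0.033 x range [-0.0684  0.0263] y [-0.0319  0.0337]
time_s: 29.08
ee_pos: [0.6338, 0.0105, 0.054]
tool_rot: [0.006, -0.176, 0.984, -0.001]
contact_force: [-1.0, 0.2, -1.5]
gripper_width: 0.0123
wrist n 19879 slope x(rear up +) 0.275 slope y -0.002 z at tcp axis 0.0324 x range [-0.0601  0.032 ] y [-0.0319  0.0336]
```

```bash
python3 -m jog '0 0 0 0 0.010;0 0 0 0 0.005;0 0 0 0 0.005;0 0 0 0 0.005;0 0 0 0 0.005'
python3 -m jog '0 0 -0.03 0 0.005;0 0 -0.06 0 0.005;0 0 -0.09 0 0.005;0 0 -0.1 0 0.005;0 0 -0.1 0 0.005'
python3 -m jog '0 0 0 7 0.005;0 0 0 14 0.005;0 0 0 21 0.005;0 0 0 28 0.005;0 0 0 35 0.005'
python3 -m jog '0 0 0 6.7 0.005;0 0 0 6.7 0.005;0 0 0 6.7 0.005'
python3 - <<'E'
from h import *
to([.6312,.1681,.150],158.6)
im=plane('wrist',-21.4);plane('scene',-21.4)
s,M=state()
a=np.radians(-21.4);ex=np.array([np.cos(a),np.sin(a)]);ey=np.array([-ex[1],ex[0]])
for c in ['wrist','scene','top']:
    im=eyes.get_image(c)
    for q in ['lip','patch','grip']:
        for r in place_of(c,q)[:3]:
            P=at_depth(im,r['point'])
            if P is not None and np.linalg.norm(P-s['ee_pos'])<.13:
                d=P-s['ee_pos'];print(c,q,round(r['conf'],2),(d[:2]@ex).round(4),(d[:2]@ey).round(4),d[2].round(4))
    if c=='wrist': save(im,'w7.png')
E
```

```text
time_s: 29.55
ee_pos: [0.6339, 0.0105, 0.0541]
tool_rot: [0.006, -0.176, 0.984, -0.001]
contact_force: [-0.4, -0.1, -0.4]
gripper_width: 0.0098
time_s: 29.97
ee_pos: [0.6351, 0.0106, 0.1574]
tool_rot: [0.009, -0.176, 0.984, -0.002]
contact_force: [0.9, -0.2, -2.6]
gripper_width: 0.0102
time_s: 30.38
ee_pos: [0.6312, 0.0105, 0.1513]
tool_rot: [0.004, 0.131, 0.991, 0.0]
contact_force: [-0.1, -0.4, -1.4]
gripper_width: 0.01
time_s: 30.63
ee_pos: [0.6315, 0.0105, 0.152]
tool_rot: [0.004, 0.185, 0.983, 0.001]
contact_force: [-0.9, 0.8, -2.3]
gripper_width: 0.01
t 30.63 pos [0.6315 0.0105 0.152 ] F [-0.9  0.8 -2.3] w 0.01
shift [0.0575 0.1467 0.0019] turn 0.13 tilt 0.47
wrist n 20166 slope x(rear up +) 0.275 slope y 0.004 z at tcp axis 0.1302 x range [-0.0603  0.0312] y [-0.0326  0.0328]
scene n 216 slope x(rear up +) 0.276 slope y 0.004 z at tcp axis 0.1294 x range [-0.051   0.0382] y [-0.0303  0.0304]
wrist lip 0.9 -0.0725 0.0 -0.0504
wrist patch 0.87 0.018 0.0012 -0.0165
wrist grip 0.87 -0.023 0.0004 0.0005
scene patch 0.66 0.0225 0.01 -0.015
```

View pics/w7.png

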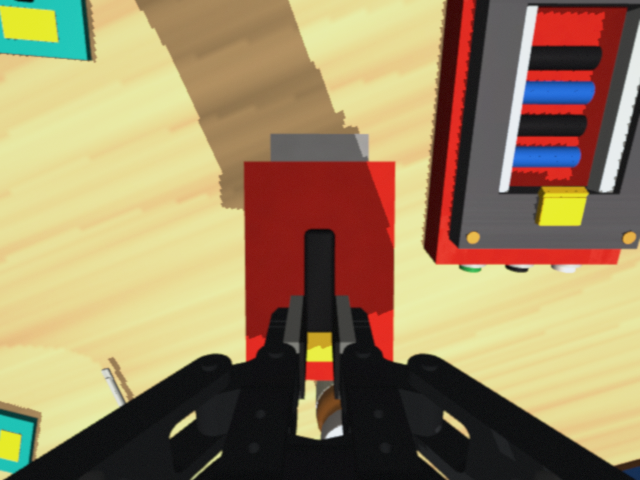

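The wrist view shows the lip front at (320,134), the cover tilted and aligned with the box, and the opening at right. Moving over the box now, then measuring the bridge from the wrist depth.

```bash
python3 -m jog '0.012 0.03 0 0 0.005;0.024 0.06 0 0 0.005;0.036 0.09 0 0 0.005;0.048 0.12 0 0 0.005;0.058 0.1475 0 0 0.005'
python3 -m jog '0 0 0.01 0 0.005;0 0 0.018 0 0.005;0 0 0.018 0 0.005;0 0 0.018 0 0.005'
python3 - <<'E'
from h import *
to([.6315,.1689,.133],158.6)
im=eyes.get_image('wrist');save(im,'w8.png')
s,M=state()
a=np.radians(-21.4);ex=np.array([np.cos(a),np.sin(a),0]);ey=np.array([-ex[1],ex[0],0])
S=np.array([.6045,.1795,0])
D=im["depth"];v,u=np.nonzero(D>0);d=D[v,u];K=im["K"];T=np.linalg.inv(im["camera_from_world"])
W=(T[:3,:3]@np.stack([(u-K[0,2])/K[0,0]*d,-(v-K[1,2])/K[1,1]*d,-d])).T+T[:3,3]
x=(W-S)@ex;y=(W-S)@ey;z=W[:,2]
for yy in (-.034,-.03,.03,.034):
    m=(abs(y-yy)<.001)
    b=[(round(c*1000),round(np.median(z[m&(abs(x-c)<.0007)])*1000,1)) for c in np.arange(-.08,-.03,.002) if (m&(abs(x-c)<.0007)).any()]
    print("y",yy,b)
m=(x<-.056)&(x>-.075)&(abs(y)<.05);print("bridge top z",np.median(z[m]),m.sum())
L=[r for r in place_of('wrist','lip')[:2]]
for q in('lip','slot'):
    for r in place_of('wrist',q)[:2]:
        P=at_depth(im,r['point']);print(q,r['conf'],r['point'],(P-S)@ex,(P-S)@ey,P[2])
E
```

```text
time_s: 31.75
ee_pos: [0.6323, 0.1708, 0.154]
tool_rot: [0.006, 0.186, 0.983, 0.001]
contact_force: [0.5, -0.2, -1.4]
gripper_width: 0.0099
time_s: 32.08
ee_pos: [0.6319, 0.1677, 0.1348]
tool_rot: [0.004, 0.187, 0.982, 0.0]
contact_force: [-0.8, -0.2, -1.5]
gripper_width: 0.0095
t 32.08 pos [0.6319 0.1677 0.1348] F [-0.8 -0.2 -1.5] w 0.0095
shift [0.0008 0.0009 0.0018] turn -0.1 tilt 0.51
y -0.034 [(-78, np.float64(54.5)), (-76, np.float64(54.9)), (-74, np.float64(54.9)), (-72, np.float64(54.6)), (-70, np.float64(55.0)), (-68, np.float64(54.9)), (-66, np.float64(55.0)), (-64, np.float64(54.9)), (-62, np.float64(54.8)), (-60, np.float64(54.9)), (-58, np.float64(54.6)), (-56, np.float64(54.6)), (-54, np.float64(54.8)), (-52, np.float64(54.8)), (-50, np.float64(49.5)), (-48, np.float64(49.1)), (-46, np.float64(49.2)), (-44, np.float64(49.0)), (-42, np.float64(49.0)), (-40, np.float64(48.9)), (-38, np.float64(48.6)), (-36, np.float64(48.6)), (-34, np.float64(49.2)), (-32, np.float64(49.0))]
y -0.03 [(-78, np.float64(54.9)), (-76, np.float64(54.7)), (-74, np.float64(55.2)), (-72, np.float
[... 1241 characters left out ...]
t64(54.8)), (-68, np.float64(54.8)), (-66, np.float64(54.7)), (-64, np.float64(55.1)), (-62, np.float64(54.6)), (-60, np.float64(54.4)), (-58, np.float64(54.7)), (-56, np.float64(54.9)), (-54, np.float64(54.5)), (-52, np.float64(54.9)), (-50, np.float64(49.3)), (-48, np.float64(48.6)), (-46, np.float64(48.8)), (-44, np.float64(49.0)), (-42, np.float64(49.1)), (-40, np.float64(49.0)), (-38, np.float64(48.4)), (-36, np.float64(48.3)), (-34, np.float64(48.9)), (-32, np.float64(48.8))]
bridge top z 0.05476654738557585 7528
lip 0.92 [320.7, 134.5] -0.04239800478149773 0.0001217787598553317 0.08382882843129758
slot 0.72 [321.5, 117.3] -0.04945622102187308 0.0010162582622199243 0.020719211239610985
```

View pics/w8.png

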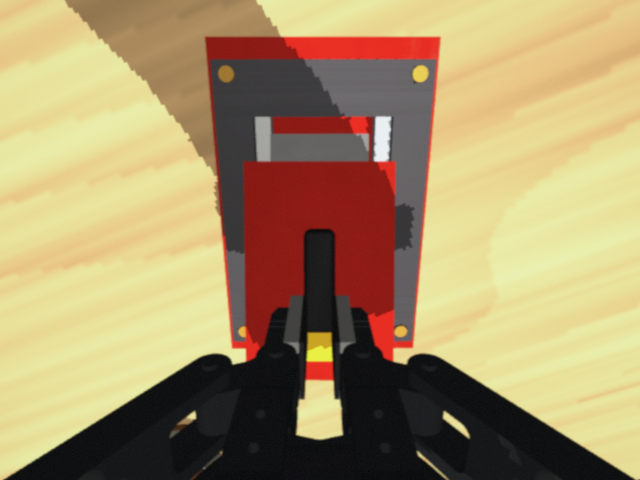

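The bridge face sits at x ≈ -51 mm, frame top at z = 54.8 mm, ledges at 48.8 mm. The lip (320,134) is centred in the opening, about 6 mm clear of the bridge. Lowering, then feeling for the ledges.

```bash
python3 -m jog '0 0 0.012 0 0.005;0 0 0.024 0 0.005;0 0 0.034 0 0.005;0 0 0.034 0 0.005;0 0 0.034 0 0.005'
python3 -m jog '0 0 0 0 0.005;0 0 0 0 0.005;0 0 0.001 0 0.005;0 0 0.001 0 0.005;0 0 0.001 0 0.005'
python3 -m jog '0 0 0.001 0 0.005;0 0 0.001 0 0.005;0 0 0.001 0 0.005'
python3 -c "
from h import *
im=plane('wrist',-21.4)
s,M=state();print(s['ee_pos'],s['contact_force'])
a=np.radians(-21.4);ex=np.array([np.cos(a),np.sin(a),0])
P=at_depth(im,place_of('wrist','lip')[0]['point']);print('lip',P,(P-[.6045,.1795,0])@ex)"
```

```text
time_s: 32.7
ee_pos: [0.6327, 0.1685, 0.1014]
tool_rot: [0.005, 0.186, 0.982, 0.001]
contact_force: [-0.1, 0.6, -1.4]
gripper_width: 0.0103
time_s: 33.12
ee_pos: [0.6333, 0.1691, 0.1012]
tool_rot: [0.006, 0.186, 0.983, 0.001]
contact_force: [-0.6, -0.9, -1.7]
gripper_width: 0.0099
time_s: 33.37
ee_pos: [0.6331, 0.169, 0.0998]
tool_rot: [0.006, 0.186, 0.983, 0.001]
contact_force: [-0.5, 0.9, -2.1]
gripper_width: 0.0098
wrist n 20511 slope x(rear up +) 0.278 slope y 0.005 z at tcp axis 0.078 x range [-0.0601  0.0306] y [-0.033   0.0334]
[0.63315963 0.16903605 0.09989053] [-0.14018938 -0.43767638 -2.0757985 ]
lip [0.56732103 0.19629651 0.02096026] -0.04074435222285112
```

```bash
python3 -m jog '0 0 0.0015 0 0.005;0 0 0.003 0 0.005;0 0 0.003 0 0.005;0 0 0.003 0 0.005' | grep -E "pos|force"
python3 -m jog '0 0 0.001 0 0.005;0 0 0.001 0 0.005;0 0 0.001 0 0.005;0 0 0.001 0 0.005' | grep -E "pos|force"
python3 -m jog '0 0 0.001 0 0.005;0 0 0.001 0 0.005;0 0 0.001 0 0.005;0 0 0.001 0 0.005' | grep -E "pos|force"
python3 -m jog '0 0 0.001 0 0.005;0 0 0.001 0 0.005;0 0 0.001 0 0.005;0 0 0.001 0 0.005' | grep -E "pos|force"
```

```text
ee_pos: [0.6331, 0.169, 0.0967]
contact_force: [-0.9, 0.2, -1.5]
ee_pos: [0.6332, 0.169, 0.0959]
contact_force: [-0.2, -0.3, -1.8]
ee_pos: [0.6333, 0.169, 0.0949]
contact_force: [0.1, -0.3, -1.5]
ee_pos: [0.6333, 0.169, 0.0939]
contact_force: [0.4, 0.9, -1.8]
```

```bash
python3 -m jog '0 0 0.001 0 0.005;0 0 0.001 0 0.005;0 0 0.001 0 0.005' | grep -E "pos|force"
python3 -m jog '0 0 0.001 0 0.005;0 0 0.001 0 0.005;0 0 0.001 0 0.005' | grep -E "pos|force"
python3 -c "
from h import *
im=plane('wrist',-21.4)
s,M=state()
a=np.radians(-21.4);ex=np.array([np.cos(a),np.sin(a),0]);ey=np.array([-ex[1],ex[0],0])
W=red_cloud(im,s['ee_pos'],.1);x=(W-[.6045,.1795,0])@ex;m=(W[:,2]<.075)&(W[:,2]>.045)&(abs((W-s['ee_pos'])@ey)<.03)
i=np.argsort(x[m])[:200];print('plate front top edge x,z',x[m][i].mean(),W[m][i,2].mean(),s['contact_force'])"
```

```text
ee_pos: [0.6335, 0.169, 0.0931]
contact_force: [-0.4, -0.7, -0.5]
ee_pos: [0.6338, 0.169, 0.0924]
contact_force: [1.5, -0.2, 0.1]
wrist n 20500 slope x(rear up +) 0.265 slope y 0.003 z at tcp axis 0.0706 x range [-0.0606  0.0313] y [-0.0329  0.0332]
plate front top edge x,z -0.02989091282742896 0.05447679831931325 [ 0.13692939 -0.3829374   0.85676249]
```

Ledge contact felt (+2 N at TCP z ≈ 0.093). Raising 0.7 mm and sliding forward under the bridge.

```bash
python3 -m jog '0 0 -0.0007 0 0.005;0.003 0 -0.0007 0 0.005;0.006 0 -0.0008 0 0.005;0.009 0 -0.0008 0 0.005;0.009 0 -0.0008 0 0.005' | grep -E "pos|force"
python3 -m jog '0.002 0 0 0 0.005;0.004 0 0 0 0.005;0.005 0 0 0 0.005;0.005 0 0 0 0.005' | grep -E "pos|force"
python3 -m jog '0.001 0 0 0 0.005;0.002 0 0 0 0.005;0.002 0 0 0 0.005;0.002 0 0 0 0.005' | grep -E "pos|force"
python3 -m jog '0.001 0 0 0 0.005;0.002 0 0 0 0.005;0.002 0 0 0 0.005;0.002 0 0 0 0.005' | grep -E "pos|force"
```

```text
ee_pos: [0.624, 0.1726, 0.0926]
contact_force: [0.7, 0.3, 0.2]
ee_pos: [0.62, 0.1743, 0.0926]
contact_force: [1.4, -0.1, 0.4]
ee_pos: [0.6184, 0.1749, 0.0926]
contact_force: [2.4, -0.3, 0.1]
ee_pos: [0.6165, 0.1756, 0.0926]
contact_force: [1.7, -0.7, 0.3]
```

```bash
python3 -m jog '0.001 0 0 0 0.005;0.001 0 0 0 0.005;0.001 0 0 0 0.005' | grep -E "pos|force"
python3 -m jog '0.001 0 0 0 0.005;0.001 0 0 0 0.005;0.001 0 0 0 0.005' | grep -E "pos|force"
python3 -c "
from h import *
im=plane('wrist',-21.4)
s,M=state()
a=np.radians(-21.4);ex=np.array([np.cos(a),np.sin(a),0]);ey=np.array([-ex[1],ex[0],0])
W=red_cloud(im,s['ee_pos'],.1);x=(W-[.6045,.1795,0])@ex;m=(W[:,2]<.075)&(W[:,2]>.045)&(abs((W-s['ee_pos'])@ey)<.03)
i=np.argsort(x[m])[:200];print('plate front top edge x,z',x[m][i].mean(),W[m][i,2].mean(),s['contact_force'],s['time_s']);save(im,'w9.png')"
```

```text
ee_pos: [0.6156, 0.176, 0.0926]
contact_force: [0.6, 0.1, 0.7]
ee_pos: [0.6151, 0.1762, 0.0927]
contact_force: [2.1, -0.3, 0.6]
wrist n 20513 slope x(rear up +) 0.273 slope y 0.003 z at tcp axis 0.0709 x range [-0.0604  0.0307] y [-0.0329  0.0332]
plate front top edge x,z -0.049650241070083034 0.05457969678668489 [ 2.68220148 -2.25051119  1.16533746] 37.3167
```

View pics/w9.png

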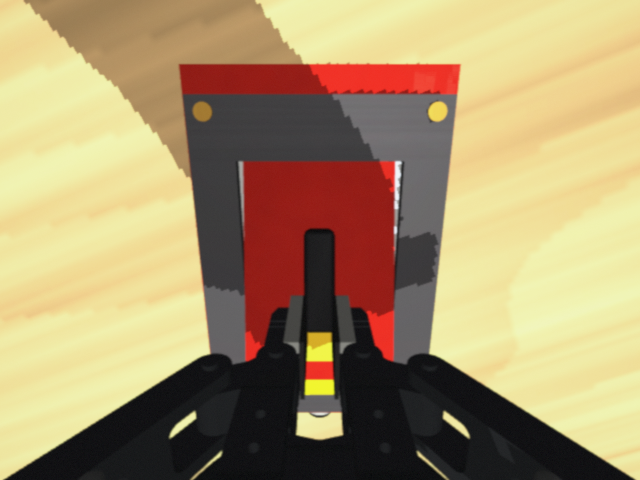

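The plate front is flush with the bridge (image row 162) and the lip is hidden beneath it. Tilt is 0.27 rad, contact about 3 N. Now I'll ease the grip and lower the rear along an arc.

```bash
python3 -m jog '0 0 0 0 0.0114;0 0 0 0 0.0114;-0.001 0 0.0014 0 0.0115;-0.002 0 0.0028 0 0.0115;-0.002 0 0.0028 0 0.0115' | grep -E "pos|force"
python3 -m jog '-0.001 0 0.0015 0 0.0115;-0.002 0 0.0029 0 0.0115;-0.002 0 0.0029 0 0.0115' | grep -E "pos|force"
python3 -c "
from h import *
im=plane('wrist',-21.4)
s,M=state()
a=np.radians(-21.4);ex=np.array([np.cos(a),np.sin(a),0]);ey=np.array([-ex[1],ex[0],0])
W=red_cloud(im,s['ee_pos'],.1);x=(W-[.6045,.1795,0])@ex;m=(W[:,2]<.075)&(W[:,2]>.045)&(abs((W-s['ee_pos'])@ey)<.03)
i=np.argsort(x[m])[:200];print('plate front top edge x,z',x[m][i].mean(),W[m][i,2].mean(),s['contact_force'],s['time_s'])"
```

```text
ee_pos: [0.6169, 0.1756, 0.0896]
contact_force: [3.6, -1.3, 2.2]
ee_pos: [0.6187, 0.1748, 0.0866]
contact_force: [2.0, -1.8, 2.5]
wrist n 21333 slope x(rear up +) 0.166 slope y 0.001 z at tcp axis 0.065 x range [-0.064   0.0292] y [-0.0329  0.033 ]
plate front top edge x,z -0.04944206890258258 0.054376502385819286 [ 2.21139808 -1.15348491  2.10708094] 38.0333
```

```bash
python3 -m jog '-0.001 0 0.0013 0 0.0115;-0.0015 0 0.0024 0 0.0115;-0.0015 0 0.0024 0 0.0115' | grep -E "pos|force"
python3 -m jog '0 0 0 0 0.012;0 0 0 0 0.0125;0 0 0 0 0.014;0 0 0 0 0.03;0 0 0 0 0.03' | grep -E "pos|force|wid"
python3 -m jog '0 0 -0.015 0 0.03;0 0 -0.03 0 0.03;0 0 -0.03 0 0.03;0 0 -0.03 0 0.03;0 0 -0.03 0 0' | grep -E "pos|force"
python3 -c "
from h import *
im=plane('wrist',-21.4)
s,M=state()
a=np.radians(-21.4);ex=np.array([np.cos(a),np.sin(a),0]);ey=np.array([-ex[1],ex[0],0])
W=red_cloud(im,np.array([.6045,.1795,.06]),.1);x=(W-[.6045,.1795,0])@ex;y=(W-[.6045,.1795,0])@ey;m=(abs(x)<.055)&(abs(y)<.034)&(W[:,2]>.045)&(abs(y)>.01)
A=np.c_[x[m],np.ones(m.sum())];k=np.linalg.lstsq(A,W[m,2],rcond=None)[0];print('slope',k,'x',np.percentile(x[m],[.5,99.5]))
print('M',M.round(3).tolist());
P=at_depth(im,place_of('wrist','patch')[0]['point']);print('patch',P,(P-[.6045,.1795,0])@ex,(P-[.6045,.1795,0])@ey)
to([.6045+.033*ex[0],.1795+.033*ex[1],.09],158.6)"
```

```text
ee_pos: [0.6199, 0.1743, 0.0842]
contact_force: [2.2, -1.0, 1.7]
ee_pos: [0.6193, 0.1743, 0.0842]
contact_force: [-0.7, -0.0, -0.1]
gripper_width: 0.0301
ee_pos: [0.6192, 0.1743, 0.1139]
contact_force: [0.2, -0.6, 0.3]
wrist n 16735 slope x(rear up +) 0.112 slope y 0.001 z at tcp axis 0.0619 x range [-0.0648  0.0305] y [-0.0324  0.0329]
slope [0.11345246 0.06020503] x [-0.04963531  0.04408395]
M [[-0.931, 0.365, 0.01], [0.366, 0.931, -0.001], [-0.01, 0.003, -1.0]]
patch [0.63566086 0.16885343 0.06406219] 0.032897183373765036 0.0014573230464810347
t 39.22 pos [0.6188 0.1741 0.1134] F [-0.3 -0.8  0.1] w 0.0043
shift [-0.0175 -0.0002  0.0235] turn -0.04 tilt 0.55
```

The cover rests on the catch at 0.113 rad with its front hooked. Closing the fingers and moving over the patch.

```bash
python3 -m jog '-0.0185 0 0 0 0;-0.0185 0 0.01 0 0;-0.0185 0 0.02 0 0;-0.0185 0 0.035 0 0;-0.0185 0 0.035 0 0' | grep -E "pos|force|wid"
python3 -m jog '0 0 0 0 0;0 0 0.001 0 0;0 0 0.002 0 0;0 0 0.002 0 0' | grep -E "pos|force"
python3 -m jog '0 0 0.001 0 0;0 0 0.002 0 0;0 0 0.002 0 0' | grep -E "pos|force"
python3 -m jog '0 0 0.001 0 0;0 0 0.001 0 0;0 0 0.001 0 0' | grep -E "pos|force"
```

```text
ee_pos: [0.6335, 0.1669, 0.0751]
contact_force: [-0.1, -0.0, -0.8]
gripper_width: -0.0
ee_pos: [0.6374, 0.1678, 0.0782]
contact_force: [0.4, 0.4, 0.2]
ee_pos: [0.6372, 0.1676, 0.0758]
contact_force: [0.6, -0.9, -0.6]
ee_pos: [0.6372, 0.1675, 0.0746]
contact_force: [0.4, -0.2, -0.4]
```

```bash
python3 -m jog '0 0 0.001 0 0;0 0 0.002 0 0;0 0 0.002 0 0' | grep -E "pos|force"
python3 -m jog '0 0 0.001 0 0;0 0 0.001 0 0;0 0 0.001 0 0' | grep -E "pos|force"
python3 -m jog '0 0 0.001 0 0;0 0 0.001 0 0;0 0 0.001 0 0' | grep -E "pos|force"
python3 -m jog '0 0 0.001 0 0;0 0 0.001 0 0;0 0 0.001 0 0' | grep -E "pos|force"
```

```text
ee_pos: [0.6374, 0.1676, 0.0726]
contact_force: [0.4, -0.9, 1.0]
ee_pos: [0.6374, 0.1676, 0.072]
contact_force: [-0.4, 0.3, 2.3]
ee_pos: [0.6375, 0.1676, 0.0714]
contact_force: [-0.3, -0.6, 4.3]
ee_pos: [0.6377, 0.1677, 0.0706]
contact_force: [-1.7, -1.0, 6.2]
```

```bash
python3 -m jog '0 0 0.001 0 0;0 0 0.001 0 0;0 0 0.001 0 0' | grep -E "pos|force"
python3 -m jog '0 0 0.001 0 0;0 0 0.001 0 0;0 0 0.001 0 0' | grep -E "pos|force"
python3 -m jog '0 0 0.001 0 0;0 0 0.001 0 0;0 0 0.001 0 0' | grep -E "pos|force"
```

```text
ee_pos: [0.6378, 0.1677, 0.0698]
contact_force: [-1.8, -1.4, 7.3]
ee_pos: [0.6372, 0.1675, 0.0674]
contact_force: [-0.7, 0.1, 0.4]
ee_pos: [0.6372, 0.1675, 0.0664]
contact_force: [-0.4, -0.4, 1.1]
```

```bash
python3 -m jog '0 0 0.001 0 0;0 0 0.001 0 0;0 0 0.001 0 0' | grep -E "pos|force"
python3 -m jog '0 0 0.001 0 0;0 0 0.001 0 0;0 0 0.001 0 0' | grep -E "pos|force"
```

```text
ee_pos: [0.6372, 0.1674, 0.0655]
contact_force: [-0.4, -0.1, 1.0]
ee_pos: [0.6373, 0.1674, 0.0646]
contact_force: [-0.5, 0.6, 1.3]
```

The force peaked at 7 N and then dropped, so it probably snapped. Following down to confirm it is seated.

```bash
python3 -m jog '0 0 0.001 0 0;0 0 0.001 0 0;0 0 0.001 0 0' | grep -E "pos|force"
python3 -m jog '0 0 0.001 0 0;0 0 0.001 0 0;0 0 0.001 0 0' | grep -E "pos|force"
python3 -m jog '0 0 0.001 0 0;0 0 0.001 0 0;0 0 0.001 0 0' | grep -E "pos|force"
python3 -m jog '0 0 0.001 0 0;0 0 0.001 0 0;0 0 0.001 0 0' | grep -E "pos|force"
```

```text
ee_pos: [0.6372, 0.1676, 0.0634]
contact_force: [0.3, 0.3, -0.6]
ee_pos: [0.6373, 0.1676, 0.0626]
contact_force: [-0.6, -0.8, 0.2]
ee_pos: [0.6374, 0.1676, 0.0624]
contact_force: [-1.8, -1.1, 5.1]
ee_pos: [0.6375, 0.1676, 0.0623]
contact_force: [-3.8, -1.0, 11.3]
```

Hard stop at TCP z = 0.0624 (predicted 0.0628), so it is seated. Backing off and checking.

```bash
python3 -m jog '0 0 -0.01 0 0;0 0 -0.03 0 0;0 0 -0.06 0 0;0 0 -0.1 0 0;0 0 -0.1 0 0' | grep -E "pos|force"
python3 -m jog '0 0 0 0 0;0 0 0 0 0;0 0 0 0 0' | grep time
python3 - <<'E'
from h import *
s,M=state();im=eyes.get_image('wrist')
a=np.radians(-21.4);ex=np.array([np.cos(a),np.sin(a),0]);ey=np.array([-ex[1],ex[0],0]);S=[.6045,.1795,0]
W=red_cloud(im,np.array([.6045,.1795,.055]),.08);x=(W-S)@ex;y=(W-S)@ey;m=(abs(x)<.055)&(abs(y)<.034)&(W[:,2]>.045)
A=np.c_[x[m],y[m],np.ones(m.sum())];k=np.linalg.lstsq(A,W[m,2],rcond=None)[0];print('slopes,z',k.round(4),'x',np.percentile(x[m],[.5,99.5]),'y',np.percentile(y[m],[.5,99.5]))
hsv=cv2.cvtColor(im["image"],cv2.COLOR_RGB2HSV)
im2=eyes.get_image('scene');i1=cv2.resize(im["image"],(533,400));i2=cv2.resize(im2["image"][170:260,320:380+0],(267,400),interpolation=cv2.INTER_CUBIC)
cv2.imwrite('pics/f.png',np.hstack([i1,i2])[:,:,::-1])
E
```

```text
ee_pos: [0.6406, 0.1688, 0.169]
contact_force: [1.3, -0.5, 1.7]
time_s: 44.38
slopes,z [-0.0002  0.002   0.0548] x [-0.04976979  0.04873999] y [-0.03175641  0.03357408]
```

View pics/f.png

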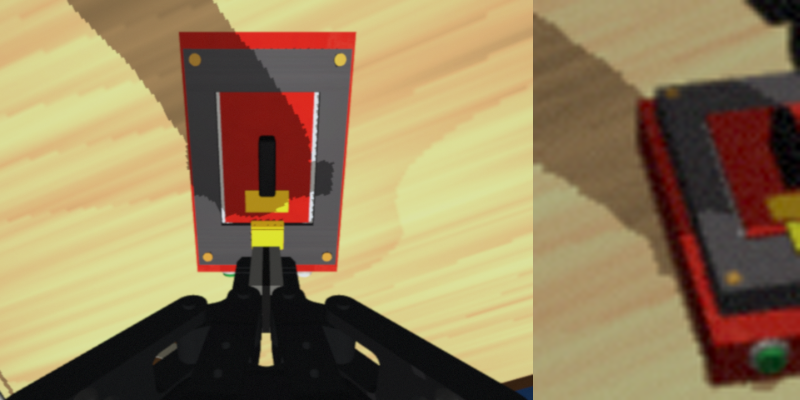

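The cover is flat (slopes 0.000 and 0.002) and its top is at 0.0548 m, flush with the frame top. The yellow catch at (267,235) overlaps the plate's rear edge at row 222, and the robot is clear. Handing in.

```bash
python3 -c "
from bench import ctrl
print(ctrl.sign_off())"
```

```text
the job is handed in; nothing more can be done
None
```

The red cover is back on the control box, flat and latched, and I handed the job in at about 44 s of the 69 s allowed; no verdict is reported.

**How it went:**
- **Tilting:** The jog commands can't tilt the tool. I gripped the rear end of the cover's rib and eased the fingers until the front drooped to about 0.27 rad.
- **Inserting:** I felt for the ledges (about 2 N) and slid the lip under the bridge until the plate met it, at about 3 N. By geometry the lip was then at about x = -60 mm, inside the required range.
- **Shutting:** I lowered the rear onto the catch, released, and pressed the patch with closed fingers. Force peaked at about 7 N, then dropped as the catch passed. The final hard stop read 11 N.

**Last checks:**
- The plate's slopes are 0.000 and 0.002 rad.
- Its top is at 54.8 mm, matching the frame top measured earlier.
- Its edges run from x = -49.8 to +48.7 mm, so it is centred.
- The catch is seen overlapping the rear edge, and the gripper is clear.

**What went wrong or wasn't checked:**
- The first tilt try dropped the cover flat on the bench from about 15 mm.
- Joint 6 reached its limit on the way to the box and left the tool tilted 6.5°. I set the cover down, unwound the joint, and regripped with a half turn; that took two tries because the first caught only about 2 mm of rib.
- I couldn't read the catch joint or the contact forces directly; I judged them from the images and the wrist force.
- I did not re-measure the bystanders, but no move came near them.

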